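# Sort a handed-in stack of model-car parts at the race inspection desk

### The arm

A 6-joint arm with a two-finger parallel gripper is mounted at the origin on the work surface. World frame = base frame: x ahead of the robot, y to its left, z up, the work surface at z = 0. Lengths are in mm, angles in rad, forces in N, time in s.
With the tool pointing down it reaches from about 350 to 975 mm from the base axis. Payload 7.1 kg.
Tool frame: the origin (TCP) lies at the centre of the arm's flange, where the gripper is bolted on; the fingertips stand 182 mm ahead of it and the grasp point (between the pads) lies 163 mm ahead of it; x points along the fingers, y is the direction in which the jaws open and shut, and the axes are right-handed (so a half turn about x gives the same grasp; the last joint's range is limited). The gripper opens to 88 mm and grips with 3 to 60 N. Pads are 20 mm wide; open, the fingers measure 115 mm over their backs; the gripper's body (75 mm by 178 mm) begins 61 mm behind the grasp point.
Start: joints at [-1.166, 0.423, 1.63, -0, 1.089, -0.019], TCP at [257.033, -569.685, 404.675] pointing down, gripper open.
Joint ranges: [-3, 3], [-0.9, 2.11], [0.09, 2.58], [-1.31, 4.45], [0.11, 2.69], [-2.54, 2.54]. Speed limits (rad/s): [2.39, 2.39, 3.01, 3.14, 3.14, 3.14].

### API

Orientations are given as a rotation vector (axis times angle).
In Python, from workcell import readout, viewer, workorder, models gives the robot as it stands. The module is installed in compiled form; this text tells all that it offers.
- The arm moves only by the tool apply_moves, never from a script. Its argument "commands" is a list that holds one entry, the list of rows, each a list of 4 numbers: the shift along the world's x, y, z in m, then the turn about the world's z in rad. A call has 1 to 8 rows; each row is the pose to reach, as a shift and turn from the pose commanded when the call began; what a row does not reach only later rows make up. A row lasts 1/8 s, in which the tool goes at most 62.5 mm and 10.7 degrees, less where a joint would pass 70% of its speed; a pose out of reach is approached as far as the arm can. A call with a gripper value outside its range is refused whole. "gripper" is the finger opening in m, from 0 to 0.0878, set as the call begins (left out, the last holds). The fingers move at their own pace and stop on an object; the grip force is fixed at half the most. Time passes only in rows, so rows that repeat a pose let the fingers close. It gives the time, the measured TCP pose, the force and the opening at its end, in the units of the state.
- readout.get_obs(): the state, without advancing time (a new reading comes with each control period).
- viewer.get_image(name): name is "side" or "top" or "wrist"; returns a dict with "color" (400x640x3 uint8, red, green, blue), "vertical_fov" (degrees; the focal length in pixels is half the picture's height over the tangent of half this angle, whatever the lens; pixels are square), "cx", "cy" (the principal point, pixels), "rvec" (rotation vector, rad) and "tvec" (3), from world to camera coordinates, as OpenCV has them. Camera axes: x right, y down, z forward; pixel columns grow to the right and rows downward; lengths in mm; the calibration is good to about 2 mm. A picture is of the moment at which its call begins. There is no depth.
- workorder.close_job(): hands the job in, once; it reports no verdict.
Trained networks look in the newest picture that a camera, given by its name, has taken for a name from the list of things; names that differ only in an ending like _2 or _b are one class to them, and where a whole thing is asked for, a point or a joint stands for the part that bears it (a point fixed in the world has none). Each returns a list of dicts, best first, with "conf" (0 to 1); they miss things now and then, are a little off and sometimes report something else, mostly with a low value. They report only what shows in the picture. A call takes as long as a camera call. They do not tell look-alikes from the thing itself.
- models.search_frame(camera, label): "position" ([x, y, z] in mm, in world coordinates, good to about 4 mm: the middle of the surface that is visible of it).
- models.place_of(camera, label): "position" ([x, y, z] in mm, in world coordinates, good to about 4 mm: a listed point, or the origin of a listed thing).
The state is a dict: "t": time; "qpos": joint angles; "qvel": joint speeds; "joint_torque": joint torques, N m; "ee_pos": TCP position; "orientation": TCP orientation; "ft_force": force on the tool from outside, world axes, zero at the start; "moment": the same for the moment, N m; "width": finger opening in mm.
Only numpy, scipy, OpenCV 4.12 (cv2) and the standard library are available. Lean on these libraries where they do the work, as an engineer would, in place of code of your own. Each camera call takes 0.05 s, during which the arm holds its last target.

### The job

A driver has handed in a stack of model-car parts. Take it apart and set each part gently, without dropping it, on its own place, centred and flat: the small transponder in the pocket of the charging dock and lengthwise with it, the round tin in the steel dish, the wheel on the round wooden turntable, and the battery pack lengthwise on the platform of the scale. Leave the mug and the screwdriver where they are.

Things in the scene. Friction and masses are not known exactly. Their poses are not given: they have to be found in the camera images.
- transponder: Small black plastic block with a grey patch on top, 36 (x) x 22 (y) x 17 mm high, about 30 g, loose. Top of the stack, lying on the tin, turned any way about the vertical. Origin: centre of its underside; x along its length, z up.
- tin: Round aluminium screw-top tin, lying flat, 22 mm high: body 44 mm in diameter up to 12 mm, lid 46 mm in diameter above that; about 80 g, closed, loose. Second from the top of the stack, resting on the wheel. Origin: centre of its underside, z up.
- wheel: Model-car wheel lying on its side: black rubber tyre 64 mm in diameter, 26 mm high, white disc rim, flat above and below, solid, about 70 g, loose. Third from the top, resting on the battery pack. Origin: centre of its underside, z up.
- battery: Grey hard-case battery pack, 138 (x) x 46 (y) x 25 mm high with black ends, about 280 g, loose. Bottom of the stack, flat on the table, its ends showing beyond the wheel. Origin: centre of its underside; x along its length, z up.
- dock: Charging dock, the transponder's place, fixed: black plastic block 80 (x) x 66 (y) x 12 mm high with a grey-floored rectangular pocket in the middle, 56 (x) x 42 (y) mm, its floor 8 mm above the table and its rim 4 mm above that floor. Origin: centre of its underside, on the table, below the middle of the pocket; x along the pocket's length.
- dish: Round shallow steel dish, the tin's place, fixed: 78 mm outer diameter, about 68 mm inside, floor 4 mm above the table, rim 9 mm above the table. Origin: centre of its underside, on the table.
- turntable: Round plywood turntable, the wheel's place, fixed (it does not turn): 94 mm in diameter, flat top 18 mm above the table with a dark ring 72 mm in diameter drawn on it. Origin: centre of its underside, on the table.
- scale: Flat weighing scale, the battery's place, fixed: black base 170 (x) x 76 (y) mm with a rigid flat steel platform 146 (x) x 68 (y) mm, its top 22 mm above the table. Origin: centre of its underside, on the table, below the middle of the platform; x along its length.
- mug: White ceramic mug, 76 mm in diameter, 85 mm high, handle on its +y side, loose; not to be disturbed. Origin: centre of its underside.
- screwdriver: Screwdriver about 150 mm long lying on the table near the stack, x along its length, loose; not to be disturbed. Origin: on its underside, near its middle.
Things that resemble listed ones, but are neither listed nor needed, are in the scene too. Leave any red look-alike of the scale alone. What is shaped like the wheel but purple is not meant.

How it is judged:
By the outcome, as a careful person would: the job done as asked, in the order asked, and still so for the second after the job is handed in, with the robot touching nothing.
It also fails if it takes over 120 s, if anything falls off the work surface, if the arm or the gripper's body presses on something with over 40 N, if the wrist force passes 120 N, or if a joint passes its speed limit or range.

## Working session

There is one attempt and no reset: what is moved stays moved. The work goes in short steps, Python scripts to look and compute and a tool call to move; the robot and the scene stay as the last step left them, time stands still between calls to the robot, and variables do not carry over. Pictures are saved under pics/ and viewed, and the job is handed in when it is done.

Besides the shell and the picture viewer there is one more tool, called after "Request:" as name([rows], argument=value, ...), one row to a line, values as JSON. apply_moves: Moves the arm, as the interface text tells. Its arguments: {"type":"object","properties":{"commands":{"type":"array","items":{"type":"array","items":{"type":"array","items":{"type":"number"}}}},"gripper":{"type":"number"}},"required":["commands"]}

```bash
mkdir -p pics
cat > h.py <<'E'
import numpy as np, cv2
from workcell import readout, viewer, workorder, models
def cam(im):
    f=200/np.tan(np.radians(im["vertical_fov"])/2)
    K=np.array([[f,0,im["cx"]],[0,f,im["cy"]],[0,0,1]])
    R=cv2.Rodrigues(np.array(im["rvec"],float))[0]; t=np.array(im["tvec"],float).reshape(3)
    return K,R,t
def px2w(im,u,v,z):
    K,R,t=cam(im); d=R.T@np.linalg.inv(K)@np.array([u,v,1.]); c=-R.T@t
    return c+d*(z-c[2])/d[2]
def w2px(im,p):
    K,R,t=cam(im); q=K@(R@np.array(p,float)+t); return q[:2]/q[2]
def snap(name,fn,crop=None,scale=1):
    im=viewer.get_image(name); c=im["color"][:,:,::-1]
    if crop: c=c[crop[1]:crop[3],crop[0]:crop[2]]
    if scale!=1: c=cv2.resize(c,None,fx=scale,fy=scale,interpolation=cv2.INTER_CUBIC)
    cv2.imwrite("pics/"+fn,c); return im
E
python3 - <<'E'
from h import *
print(readout.get_obs())
for n in ["top","side","wrist"]:
    im=snap(n,n+"0.png"); print(n,im["vertical_fov"],im["rvec"],im["tvec"],im["cx"],im["cy"])
for l in ["transponder","tin","wheel","battery","dock","dish","turntable","scale","mug","screwdriver"]:
    for d in models.place_of("top",l)[:4]: print(l,np.round(d["position"]),round(d["conf"],2))
E
```

```text
{'t': 0.0, 'qpos': array([-1.16601423e+00,  4.23825955e-01,  1.63069803e+00, -1.51790764e-05,
        1.08861437e+00, -1.89694550e-02]), 'qvel': array([ 0.00200204, -0.00137843, -0.00089781,  0.00098164, -0.00084665,
       -0.00069077]), 'joint_torque': array([ 1.73827575e-03, -5.44615352e+01, -2.73665822e+01,  6.45168917e-02,
        2.27987365e-02, -1.31114193e-04]), 'ee_pos': array([ 256.9159242 , -569.43954394,  403.90763141]), 'orientation': array([ 1.98778157,  0.4291951 , -1.98841101]), 'ft_force': array([-0.54449873, -0.56792117, -0.05038076]), 'moment': array([-0.07095656,  0.00950955, -0.02926172]), 'width': 87.73755731392694}
top 46.218005461214574 [ 2.12171196 -2.11572639  0.19640603] [  17.30706174  505.2558402  1146.33675818] 315.4622797086426 202.08218316588113
side 54.217044369083425 [ 0.41291451 -2.6834777   1.31809441] [469.94153903 161.03323514 724.84227027] 312.3475235073182 198.96181121521545
wrist 65.49043120115911 [-2.42457302  1.56408668  0.23527831] [-622.91914913  -36.58335299  391.49493607] 318.84986734441117 204.81665898878813
transponder [476.  -4.  77.] 0.58
tin [478.  -6.  54.] 0.67
wheel [613. -57.   1.] 0.69
battery [464.  -4.   0.] 0.95
dock [434. 282.   4.] 0.92
dish [650. 169.   0.] 0.96
turntable [ 442. -315.    0.] 0.59
scale [ 253. -252.    3.] 0.66
scale [ 671. -198.    3.] 0.59
mug [731.  -9.  -3.] 0.75
screwdriver [439. 149.   0.] 0.74
screwdriver [479.  -7.  52.] 0.56
screwdriver [466.  -2.  -4.] 0.52
```

View pics/top0.png

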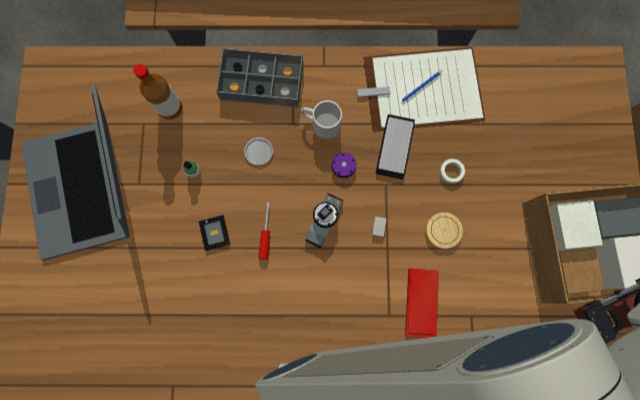

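View pics/side0.png

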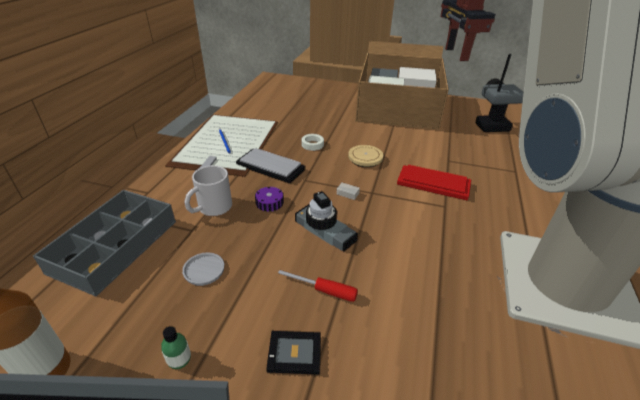

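View pics/wrist0.png

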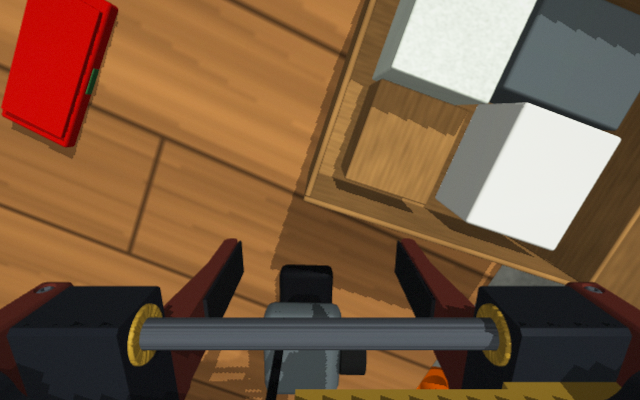

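Run:
```python
from h import *
a=snap("top","topc.png",(280,180,400,270),6)
b=snap("side","sidec.png",(270,170,390,260),6)
o=readout.get_obs()
print(o["t"])
im=viewer.get_image("wrist");K,R,t=cam(im);c=-R.T@t
Rt=cv2.Rodrigues(o["orientation"])[0]
print("cam in tool",Rt.T@(c-o["ee_pos"]),"\n",Rt.T@R.T, K[0,0]); print(Rt)
for l in ["transponder","tin","wheel","battery","dock","dish","turntable","scale","mug","screwdriver"]:
    for d in models.place_of("side",l)[:4]: print(l,np.round(d["position"]),round(d["conf"],2))
```

```text
0.75
cam in tool [ 20.1180743   -1.05591807 -79.42678906] 
 [[ 7.52295473e-04 -2.91056155e-01  9.56705675e-01]
 [ 9.99999395e-01  9.86573694e-04 -4.86196209e-04]
 [-8.02350253e-04  9.56705462e-01  2.91056721e-01]] 310.9918989270883
[[ 1.01759130e-06  4.11256116e-01 -9.11519834e-01]
 [-2.76572990e-05 -9.11519833e-01 -4.11256116e-01]
 [-1.00000000e+00  2.56286672e-05  1.04466787e-05]]
transponder [473.  -8.  74.] 0.48
tin [482.  -8.  52.] 0.48
wheel [477. -10.  26.] 0.93
wheel [616. -58.   1.] 0.72
battery [468.  -3.   0.] 0.97
battery [729. -10.   3.] 0.27
dock [433. 284.   0.] 0.87
dish [658. 174.   4.] 0.67
dish [477.  -8.  54.] 0.17
turntable [ 441. -314.    2.] 0.88
scale [ 664. -194.    5.] 0.85
scale [ 252. -251.    2.] 0.7
scale [476.  -3.  71.] 0.6
mug [730. -13.   3.] 0.74
screwdriver [445. 150.   1.] 0.86
```

View pics/topc.png

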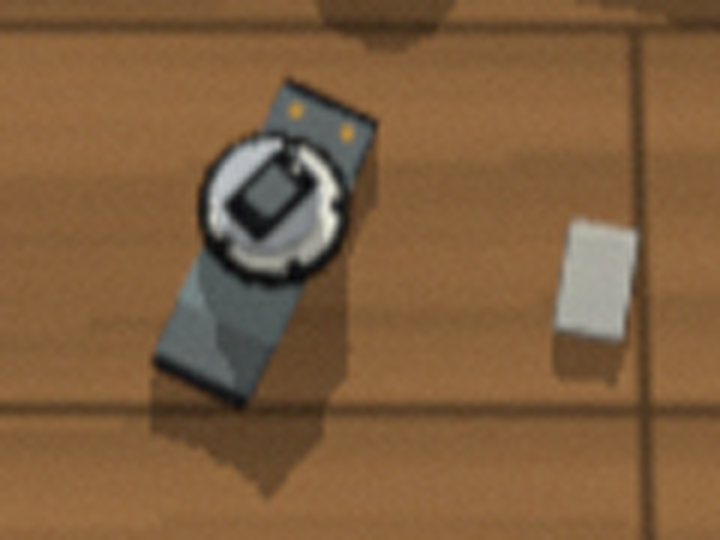

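View pics/sidec.png

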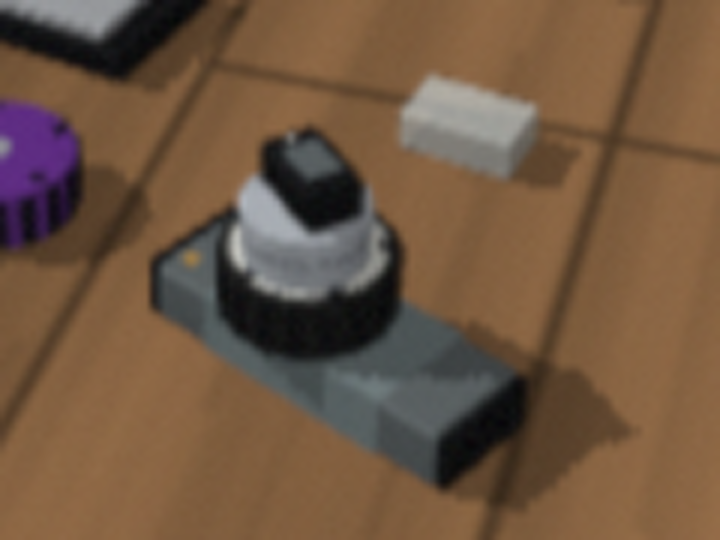

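Candidates, as top-image pixels:
- **Wheel:** the black/white one in the stack at (325,215), against the purple one at (344,165).
- **Transponder:** the black block on the stack at (326,211), against the pale block at (379,227).
- **Dish:** the steel dish at (259,151), against the white ring at (452,170).
- **Scale:** black and steel at (396,147), against the red one at (422,301).

By the description I take the stack, the steel dish and the black scale. The crops show the stack with a black transponder with a grey patch, the tin, a wheel with a white rim and the grey battery. Next I move over it for a close view.

Request:
apply_moves([
  [[0.02, 0.055, 0, 0.18], [0.042, 0.11, 0, 0.36], [0.064, 0.165, 0, 0.54], [0.086, 0.22, 0, 0.72], [0.107, 0.275, 0, 0.9], [0.128, 0.33, 0, 1.08], [0.15, 0.385, 0, 1.26], [0.17, 0.44, 0, 1.44]],
])

```text
t: 2.3
ee_pos: [427.5, -127.9, 405.1]
orientation: [0.986, 1.335, -0.986]
ft_force: [0.4, -0.5, 0.6]
width: 87.7
```

Request:
apply_moves([
  [[0.02, 0.055, -0.01, 0.18], [0.035, 0.095, -0.02, 0.36], [0.045, 0.115, -0.03, 0.5], [0.049, 0.125, -0.04, 0.58], [0.049, 0.125, -0.04, 0.58], [0.049, 0.125, -0.04, 0.58]],
], gripper=0.06)

```text
t: 3.05
ee_pos: [476.0, -5.0, 365.0]
orientation: [0.547, 1.5, -0.547]
ft_force: [-0.6, -0.5, -0.0]
width: 60.2
```

```bash
cat >> h.py <<'E'
def pose():
    o=readout.get_obs(); R=cv2.Rodrigues(o["orientation"])[0]
    return o["t"],o["ee_pos"],np.degrees(np.arctan2(R[1,1],R[0,1])),np.round(o["ft_force"],2),o["width"]
E
python3 - <<'E'
from h import *
print(pose())
im=snap("wrist","w1.png")
for l in ["transponder","tin","wheel","battery"]:
    for d in models.place_of("wrist",l)[:3]: print(l,np.round(d["position"],1),round(d["conf"],2))
E
```

```text
(3.05, array([475.98504469,  -4.98803963, 364.97546392]), np.float64(49.92336392047513), array([-0.56, -0.51, -0.05]), 60.162980146035075)
transponder [474.8  -7.4  78.4] 0.78
tin [478.   -5.1  50.3] 0.85
wheel [614.7 -59.    3.2] 0.63
```

View pics/w1.png

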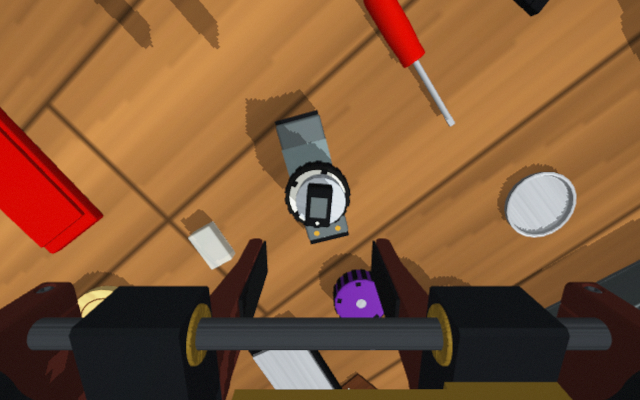

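The wrist view shows the stack at (318,195), with the transponder at (319,204), nearly aligned with the image vertical. The purple wheel is at (358,297), the dish at (540,203) and the screwdriver at (410,60). I'll zoom in on the stack.

Run:
```python
from h import *
im=snap("wrist","w2.png",(270,150,370,250),6)
```

```text
(no output)
```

View pics/w2.png

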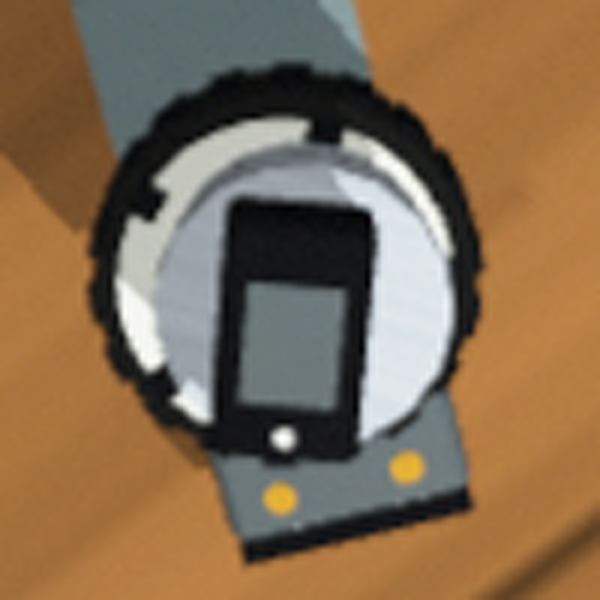

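Run:
```python
from h import *
im=viewer.get_image("wrist")
def C(u,v): return 270+u/6,150+v/6
P=np.array([px2w(im,*C(*c),90)[:2] for c in [(232,200),(372,210),(357,458),(211,448)]])
print(P.round(1),P.mean(0)); 
L=(P[0]+P[1]-P[2]-P[3])/2; print("len",np.hypot(*L),np.degrees(np.arctan2(L[1],L[0])))
W=(P[0]+P[3]-P[2]-P[1])/2; print("wid",np.hypot(*W),np.degrees(np.arctan2(W[1],W[0])))
patch=np.array([px2w(im,*C(*c),90)[:2] for c in [(245,283),(345,290),(337,410),(238,405)]]);print(patch.mean(0))
# tin lid circle pts z=73
q=np.array([px2w(im,*C(*c),73)[:2] for c in [(158,290),(165,245),(455,300),(440,235),(452,335),(210,190)]])
def circ(q):
    A=np.c_[2*q,np.ones(len(q))];s=np.linalg.lstsq(A,(q**2).sum(1),rcond=None)[0];return s[:2],np.sqrt(s[2]+s[0]**2+s[1]**2)
print("tin",circ(q))
q=np.array([px2w(im,*C(*c),51)[:2] for c in [(92,280),(280,68),(478,270),(400,108),(160,120),(110,360)]])
print("wheel",circ(q))
```

```text
[[453.1   3.1]
 [466.8  17.2]
 [494.1  -8. ]
 [479.2 -23.3]] [473.31828396  -2.78098565]
len 37.13121600277691 136.03802283322605
wid 20.491828944634783 -134.2013356016258
[475.01310933  -4.50959516]
tin (array([475.13183696,  -1.68969249]), np.float64(22.726892951057074))
wheel (array([473.30496279,  -4.60859424]), np.float64(32.031359910957576))
```

Request:
apply_moves([
  [[-0.001, 0.001, -0.02, -0.04], [-0.0027, 0.0022, -0.045, -0.07], [-0.0027, 0.0022, -0.07, -0.07], [-0.0027, 0.0022, -0.09, -0.07], [-0.0027, 0.0022, -0.1, -0.07], [-0.0027, 0.0022, -0.1045, -0.07], [-0.0027, 0.0022, -0.1045, -0.07]],
], gripper=0.045)

```text
t: 4.28
ee_pos: [473.5, -2.5, 260.4]
orientation: [0.6, 1.486, -0.6]
ft_force: [0.1, 0.1, -0.9]
width: 45.0
```

Run:
```python
from h import *
print(pose())
im=snap("wrist","w3.png",(220,140,420,300),4)
```

```text
(4.275, array([473.53182861,  -2.51815033, 260.42043536]), np.float64(46.003492488356855), array([ 0.11,  0.13, -0.87]), 45.048496790258696)
```

View pics/w3.png

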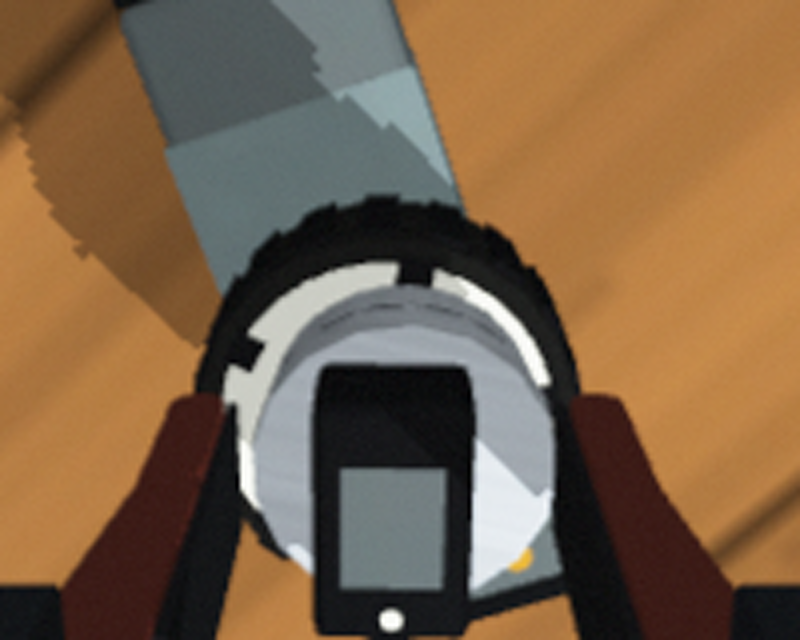

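The transponder sits straight between the fingers (crop x 315–472, fingers at 240 and 560). Now closing.

Request:
apply_moves([
  [[0, 0, 0, 0], [0, 0, 0, 0], [0, 0, 0, 0], [0, 0, 0, 0], [0, 0, 0, 0]],
], gripper=0.0)

```text
t: 4.95
ee_pos: [473.4, -2.5, 260.5]
orientation: [0.6, 1.486, -0.6]
ft_force: [-2.0, 0.5, 5.3]
width: 21.8
```

Request:
apply_moves([
  [[0, 0, 0.003, 0], [0, 0, 0.012, 0], [0, 0, 0.03, 0], [0, 0, 0.055, 0], [0, 0, 0.08, 0], [0, 0, 0.1, 0], [0, 0, 0.11, 0], [0, 0, 0.11, 0]],
])

```text
t: 5.95
ee_pos: [473.4, -2.5, 370.7]
orientation: [0.601, 1.485, -0.6]
ft_force: [-1.1, -0.2, 0.1]
width: 21.4
```

Run:
```python
from h import *
print(pose())
im=snap("wrist","w4.png")
a=snap("top","t4.png",(160,190,280,280),6)
for l in ["dock"]:
  for c in ["top","side","wrist"]:
    for d in models.place_of(c,l)[:2]: print(c,l,np.round(d["position"],1),round(d["conf"],2))
```

```text
(5.95, array([473.39221188,  -2.47731512, 370.71862105]), np.float64(46.01082823989729), array([-1.07, -0.21,  0.05]), 21.433248417369338)
top dock [434.3 280.6   3.9] 0.88
top dock [ 4.406e+02  1.478e+02 -1.000e-01] 0.59
side dock [4.326e+02 2.837e+02 1.000e-01] 0.87
```

View pics/w4.png

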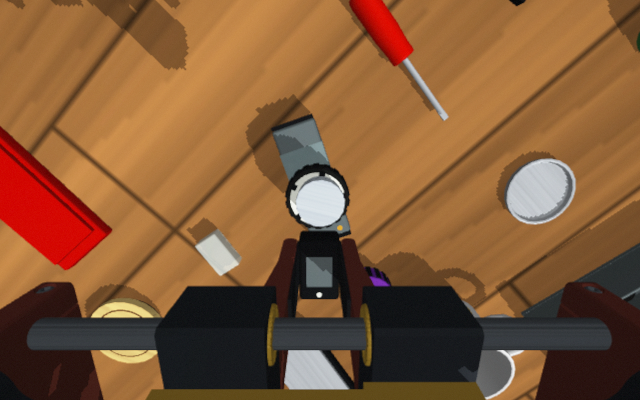

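View pics/t4.png

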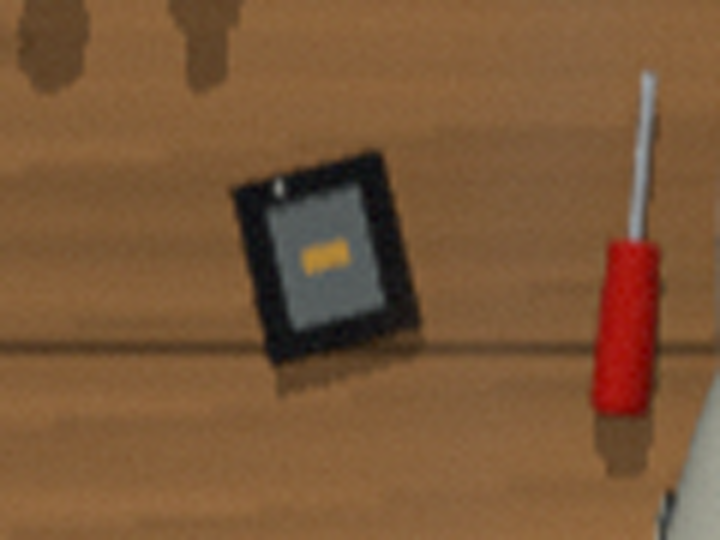

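Grip is good: width 21.4, and the transponder rides straight. The dock's pocket is at top px (214,233), long axis about +12°. I carry it there and look from above.

Request:
apply_moves([
  [[-0.003, 0.02, 0, 0.08], [-0.008, 0.06, 0, 0.22], [-0.014, 0.105, 0, 0.38], [-0.02, 0.15, 0, 0.55], [-0.026, 0.195, 0, 0.71], [-0.032, 0.235, 0, 0.86], [-0.037, 0.265, 0, 0.95], [-0.039, 0.28, 0, 0.975]],
])

```text
t: 7.2
ee_pos: [433.9, 278.8, 369.6]
orientation: [-0.165, 1.565, 0.164]
ft_force: [-0.1, -0.6, 0.2]
width: 21.7
```

Request:
apply_moves([
  [[0, 0.004, 0, 0], [0, 0.004, 0, 0], [0, 0.004, 0, 0]],
])

```text
t: 7.58
ee_pos: [434.5, 280.7, 370.1]
orientation: [-0.162, 1.565, 0.161]
ft_force: [0.5, -0.1, 0.4]
width: 21.8
```

Run:
```python
from h import *
print(pose())
im=snap("wrist","w5.png",(240,110,400,310),3)
for d in models.place_of("wrist","dock")[:2]: print(np.round(d["position"],1),round(d["conf"],2))
```

```text
(7.575, array([434.52126024, 280.65727588, 370.10254518]), np.float64(101.77868506395251), array([ 0.54, -0.09,  0.4 ]), 21.789487681918068)
[435.4 285.1   2. ] 0.77
```

View pics/w5.png

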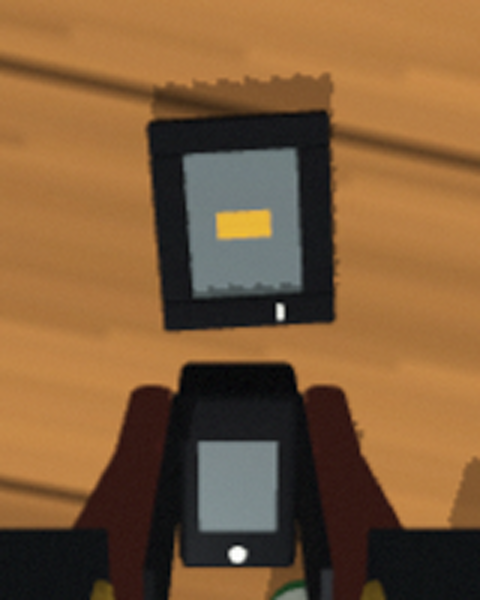

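```bash
cat >> h.py <<'E'
def quad(im,pts,off,s,z):
    P=np.array([px2w(im,off[0]+u/s,off[1]+v/s,z)[:2] for u,v in pts])
    c=P.mean(0); a=(P[0]+P[1]-P[2]-P[3])/2; b=(P[0]+P[3]-P[1]-P[2])/2
    f=lambda v:(round(float(np.hypot(*v)),1),round(float(np.degrees(np.arctan2(v[1],v[0]))),1))
    print("c",c.round(1),"updown",f(a),"left",f(b)); return c
E
python3 - <<'E'
from h import *
im=viewer.get_image("wrist"); t,e,y,f,w=pose(); print(e)
quad(im,[(150,122),(328,113),(335,322),(166,330)],(240,110),3,12)
quad(im,[(184,155),(299,149),(303,290),(193,298)],(240,110),3,8)
quad(im,[(197,441),(277,441),(278,531),(199,531)],(240,110),3,e[2]-170.5)
im=snap("wrist","w5b.png",(290,220,350,310),6)
im=viewer.get_image("top")
quad(im,[(233,187),(380,150),(420,325),(275,363)],(160,190),6,12)
quad(im,[(265,207),(362,183),(387,305),(292,330)],(160,190),6,8)
E
```

```text
[434.49261118 280.91321864 370.23651106]
c [432.6 284.7] updown (79.5, -164.9) left (64.5, -75.3)
c [433.3 284.9] updown (54.8, -165.5) left (42.4, -74.5)
c [436.9 282.6] updown (18.2, -167.3) left (14.3, -78.2)
c [430.8 281.1] updown (79.3, 15.5) left (64.7, 104.8)
c [431.2 282.2] updown (55.2, 14.3) left (42.7, 104.7)
```

View pics/w5b.png

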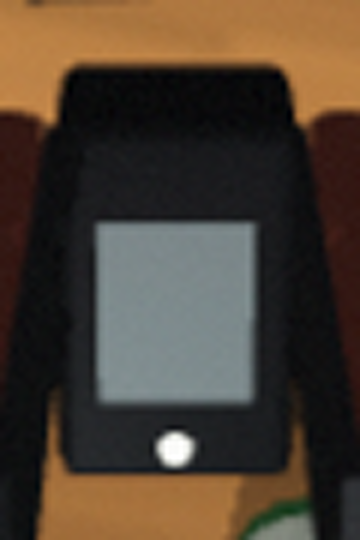

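The dock pocket measures about (432.2,283) at 15°, and the wrist, side and top views agree within 2 mm. The block in hand is at 12.7°, so I turn about 2.7° more and lower to 5 mm above the floor.

Request:
apply_moves([
  [[-0.001, 0.001, -0.02, 0.03], [-0.0021, 0.0015, -0.05, 0.05], [-0.0021, 0.0015, -0.085, 0.05], [-0.0021, 0.0015, -0.12, 0.05], [-0.0021, 0.0015, -0.145, 0.05], [-0.0021, 0.0015, -0.16, 0.05], [-0.0021, 0.0015, -0.168, 0.05], [-0.0021, 0.0015, -0.168, 0.05]],
])

```text
t: 8.82
ee_pos: [432.3, 283.0, 202.2]
orientation: [-0.202, 1.561, 0.202]
ft_force: [-0.3, -0.1, -0.2]
width: 21.9
```

Run:
```python
from h import *
print(pose())
im=snap("wrist","w6.png",(220,140,420,300),4)
im=snap("side","s6.png",(230,310,350,400),6)
```

```text
(8.825, array([432.3446756 , 283.04189854, 202.20482832]), np.float64(104.73104619182547), array([-0.3 , -0.09, -0.18]), 21.88235847704108)
```

View pics/w6.png

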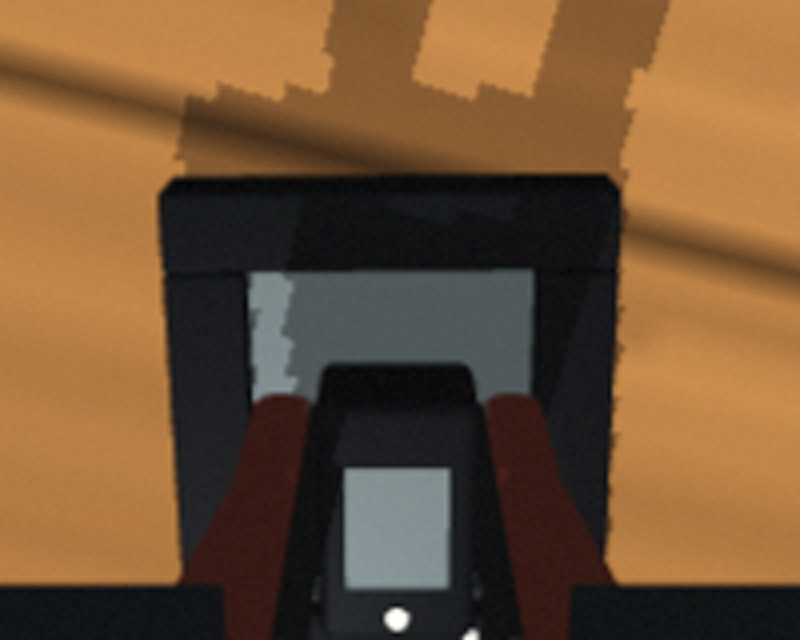

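View pics/s6.png

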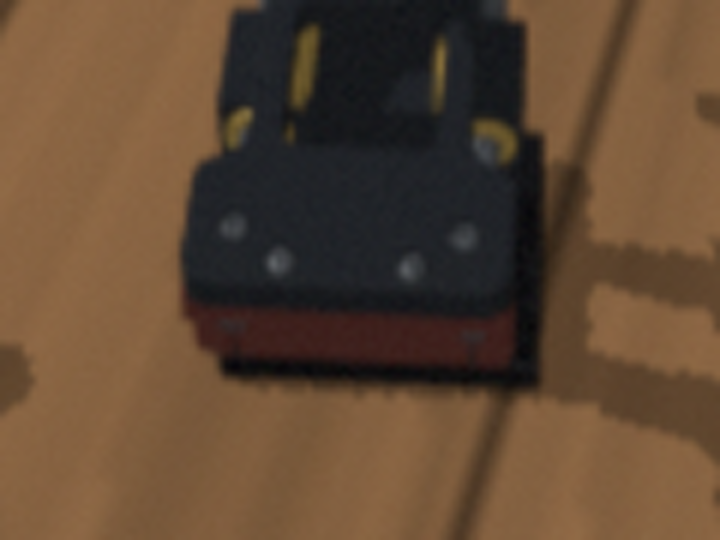

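Run:
```python
from h import *
im=viewer.get_image("wrist"); t,e,y,f,w=pose()
a=np.radians(y-90); ax=np.array([np.cos(a),np.sin(a)]); n=np.array([-ax[1],ax[0]])
def loc(u,v,z):
    p=px2w(im,220+u/4,140+v/4,z)[:2]-e[:2]; return (p@ax).round(1),(p@n).round(1)
print("pocket edge",loc(248,272,12),loc(534,268,12),"outer edge",loc(165,272,12),loc(618,270,12))
print("outer far edge",loc(163,195,12),loc(618,193,12))
print("block near bottom",loc(322,367,14.7),loc(473,367,14.7))
print("block near top edge?",loc(325,405,31.7),loc(477,405,31.7))
print("patch",loc(343,468,31.7),loc(450,468,31.7),loc(343,589,31.7))
```

```text
pocket edge (np.float64(-27.1), np.float64(-20.1)) (np.float64(-27.7), np.float64(21.1)) outer edge (np.float64(-27.1), np.float64(-32.0)) (np.float64(-27.4), np.float64(33.2))
outer far edge (np.float64(-38.5), np.float64(-31.7)) (np.float64(-38.8), np.float64(32.5))
block near bottom (np.float64(-13.5), np.float64(-9.5)) (np.float64(-13.5), np.float64(12.4))
block near top edge? (np.float64(-15.0), np.float64(-8.2)) (np.float64(-15.0), np.float64(11.8))
patch (np.float64(-5.8), np.float64(-5.9)) (np.float64(-5.8), np.float64(8.4)) (np.float64(12.6), np.float64(-6.1))
```

The block sits about 1.5 mm too far along the pocket and 0.9 mm across. I correct that while lowering.

Request:
apply_moves([
  [[-0.0006, -0.0006, 0, 0], [-0.0012, -0.0012, -0.002, 0], [-0.0012, -0.0012, -0.004, 0], [-0.0012, -0.0012, -0.0055, 0], [-0.0012, -0.0012, -0.0065, 0], [-0.0012, -0.0012, -0.0067, 0], [-0.0012, -0.0012, -0.0067, 0]],
])

```text
t: 9.85
ee_pos: [431.0, 281.8, 195.5]
orientation: [-0.202, 1.561, 0.202]
ft_force: [-0.6, -0.9, 0.7]
width: 21.8
```

Request:
apply_moves([
  [[0, 0, -0.0003, 0], [0, 0, -0.0005, 0], [0, 0, -0.0005, 0]],
])

```text
t: 10.22
ee_pos: [431.0, 281.8, 195.5]
orientation: [-0.202, 1.561, 0.202]
ft_force: [-1.4, -1.2, 8.7]
width: 21.9
```

Contact (8.7 N). Releasing a little, then lifting.

Request:
apply_moves([
  [[0, 0, 0.0004, 0], [0, 0, 0.0004, 0], [0, 0, 0.0004, 0], [0, 0, 0.0004, 0]],
], gripper=0.036)

```text
t: 10.72
ee_pos: [431.0, 281.8, 195.3]
orientation: [-0.202, 1.561, 0.202]
ft_force: [-0.1, -0.1, 0.2]
width: 36.2
```

Request:
apply_moves([
  [[0, 0, 0.01, 0], [0, 0, 0.035, 0], [0, 0, 0.075, 0], [0, 0, 0.12, 0], [0, 0, 0.16, 0], [0, 0, 0.175, 0], [0, 0, 0.175, 0]],
])

```text
t: 11.6
ee_pos: [431.0, 281.8, 371.1]
orientation: [-0.201, 1.56, 0.202]
ft_force: [0.6, -0.4, -0.7]
width: 36.0
```

Run:
```python
from h import *
print(pose())
im=snap("wrist","w7.png",(240,110,400,310),3)
im=snap("top","t7.png",(160,190,280,280),6)
```

```text
(11.6, array([431.04059136, 281.81397433, 371.08472932]), np.float64(104.73392830953081), array([ 0.63, -0.43, -0.7 ]), 35.99334272480229)
```

View pics/w7.png

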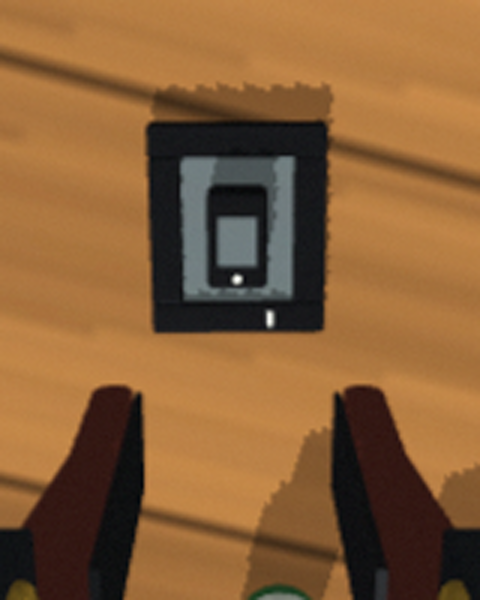

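Run:
```python
from h import *
im=viewer.get_image("wrist"); t,e,y,f,w=pose()
o=(240,110)
quad(im,[(181,156),(294,156),(293,299),(184,299)],o,3,8)
quad(im,[(148,123),(327,123),(324,331),(155,331)],o,3,12)
quad(im,[(216,216),(257,216),(257,267),(218,267)],o,3,25)
for v,z in [(186,8),(190,25),(288,25),(286,25),(186,25)]: print(v,z,px2w(im,240+238/3,110+v/3,z).round(1))
snap("wrist","w7b.png",(290,150,340,220),8)
```

```text
c [430.7 283.2] updown (55.1, -164.8) left (41.7, -75.2)
c [430.2 283.3] updown (79.2, -164.6) left (64.5, -75.2)
c [431.3 283. ] updown (18.8, -164.1) left (14.3, -75.2)
186 8 [414.8 279.    8. ]
190 25 [413.1 278.5  25. ]
288 25 [448.  287.8  25. ]
286 25 [447.3 287.6  25. ]
186 25 [411.7 278.2  25. ]
```

View pics/w7b.png

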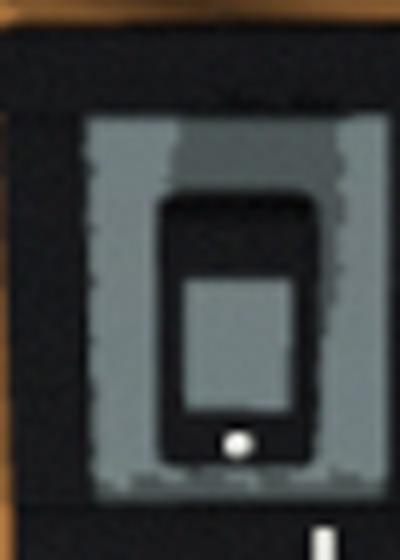

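The transponder lies flat in the pocket, within 1 mm of its centre (430.3,283.1 against 430.5,283.2) and within 1° of its axis. Next comes the tin.

Request:
apply_moves([
  [[0.004, -0.025, 0, -0.06], [0.011, -0.07, 0, -0.17], [0.019, -0.12, 0, -0.29], [0.027, -0.17, 0, -0.41], [0.034, -0.22, 0, -0.53], [0.04, -0.258, 0, -0.62], [0.044, -0.28, 0, -0.675], [0.044, -0.284, 0, -0.675]],
], gripper=0.065)

```text
t: 12.8
ee_pos: [475.0, -3.2, 369.3]
orientation: [0.329, 1.548, -0.329]
ft_force: [-0.4, -0.1, -0.5]
width: 64.8
```

Request:
apply_moves([
  [[0, 0, 0, 0], [0, 0, 0, 0]],
])

```text
t: 13.05
ee_pos: [474.9, -1.4, 370.1]
orientation: [0.327, 1.547, -0.327]
ft_force: [-0.3, 0.4, -0.1]
width: 65.4
```

Run:
```python
from h import *
print(pose())
im=snap("wrist","w8.png",(260,130,380,250),5)
for d in models.place_of("wrist","tin")[:2]: print(np.round(d["position"],1),round(d["conf"],2))
```

```text
(13.05, array([474.85765991,  -1.38590755, 370.07151383]), np.float64(66.15177768921208), array([-0.34,  0.43, -0.07]), 65.36678557791197)
[477.5  -6.3  53.5] 0.93
```

View pics/w8.png

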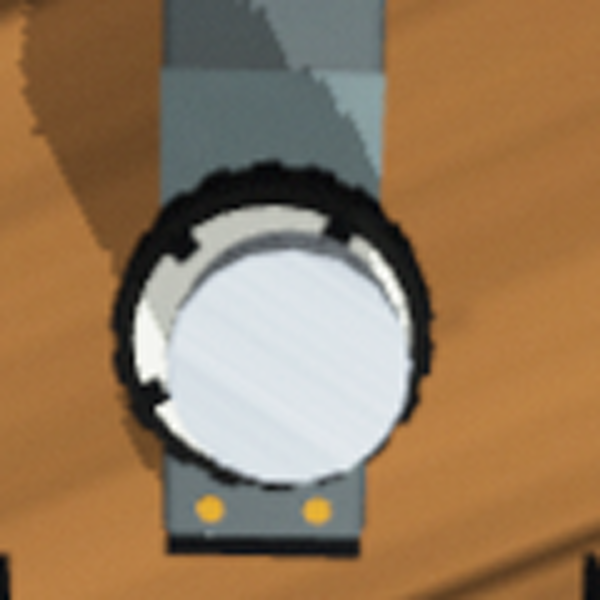

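```bash
cat >> h.py <<'E'
def circ(im,pts,off,s,z):
    q=np.array([px2w(im,off[0]+u/s,off[1]+v/s,z)[:2] for u,v in pts])
    A=np.c_[2*q,np.ones(len(q))];x=np.linalg.lstsq(A,(q**2).sum(1),rcond=None)[0]
    print("circle",x[:2].round(1),"r",np.sqrt(x[2]+x[0]**2+x[1]**2).round(1)); return x[:2]
E
python3 - <<'E'
from h import *
im=viewer.get_image("wrist"); print(pose()[1])
o=(260,130)
circ(im,[(165,360),(412,370),(288,484),(288,249),(200,445),(375,455),(208,280),(370,285)],o,5,73)
circ(im,[(113,340),(435,330),(275,160),(165,215),(390,220),(128,400),(420,400)],o,5,51)
quad(im,[(164,72),(385,72),(358,556),(167,556)],o,5,25)
E
```

```text
[474.94519953  -1.49420892 370.33868867]
circle [476.6  -2.8] r 22.8
circle [473.7  -4.8] r 32.5
c [478.6  -8.7] updown (108.3, 154.6) left (44.5, -113.8)
```

Request:
apply_moves([
  [[0.0005, -0.0003, -0.015, 0], [0.001, -0.0003, -0.045, 0], [0.001, -0.0003, -0.08, 0], [0.001, -0.0003, -0.108, 0], [0.001, -0.0003, -0.123, 0], [0.001, -0.0003, -0.129, 0], [0.001, -0.0003, -0.1294, 0], [0.001, -0.0003, -0.1294, 0]],
])

```text
t: 14.2
ee_pos: [476.4, -2.5, 241.7]
orientation: [0.328, 1.544, -0.327]
ft_force: [-0.6, -0.2, -0.5]
width: 65.3
```

Run:
```python
from h import *
print(pose())
im=snap("wrist","w9.png",(220,140,420,300),4)
```

```text
(14.2, array([476.38138588,  -2.47678602, 241.69787774]), np.float64(66.063755614002), array([-0.57, -0.19, -0.49]), 65.29114638865974)
```

View pics/w9.png

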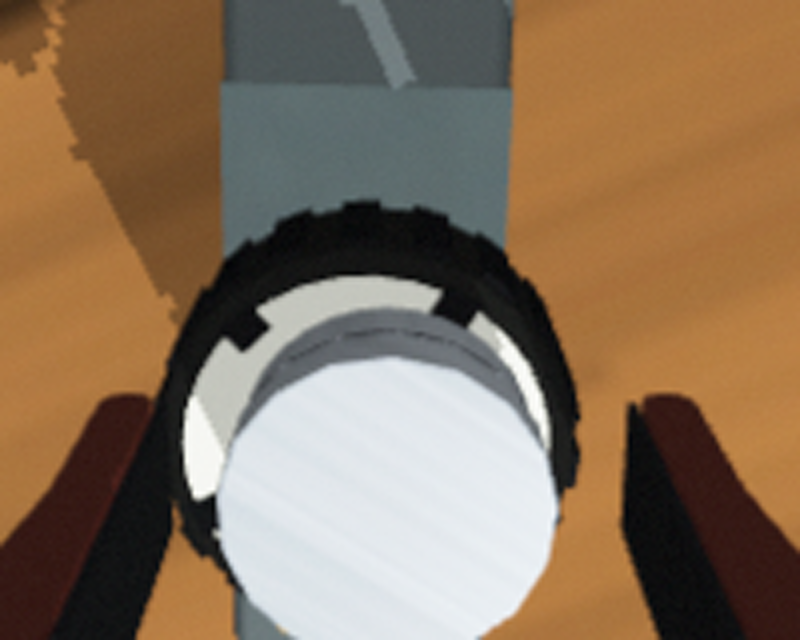

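The tin is about 1.4 mm off the middle of the fingers. I correct that before closing.

Request:
apply_moves([
  [[-0.0006, -0.0013, 0, 0], [-0.0006, -0.0013, -0.0005, 0]],
])

```text
t: 14.5
ee_pos: [475.5, -3.9, 240.9]
orientation: [0.328, 1.545, -0.328]
ft_force: [-0.4, 0.3, -0.1]
width: 65.1
```

Request:
apply_moves([
  [[0, 0, 0, 0], [0, 0, 0, 0], [0, 0, 0, 0], [0, 0, 0, 0]],
], gripper=0.0)

```text
t: 15.0
ee_pos: [475.4, -3.8, 240.5]
orientation: [0.328, 1.546, -0.328]
ft_force: [0.0, 0.1, 0.9]
width: 45.1
```

Request:
apply_moves([
  [[0, 0, 0.003, 0], [0, 0, 0.012, 0], [0, 0, 0.03, 0], [0, 0, 0.06, 0], [0, 0, 0.09, 0], [0, 0, 0.115, 0], [0, 0, 0.13, 0], [0, 0, 0.13, 0]],
])

```text
t: 16.0
ee_pos: [475.6, -3.8, 371.5]
orientation: [0.328, 1.544, -0.327]
ft_force: [0.3, 0.5, 0.1]
width: 45.2
```

Run:
```python
from h import *
print(pose())
im=snap("wrist","w10.png")
a=snap("top","t10.png",(200,110,320,200),6)
for l in ["dish"]:
  for c in ["top","side","wrist"]:
    for d in models.place_of(c,l)[:2]: print(c,l,np.round(d["position"],1),round(d["conf"],2))
```

```text
(16.0, array([475.59466587,  -3.78089936, 371.45819091]), np.float64(66.06454628699346), array([0.26, 0.47, 0.07]), 45.20400531890734)
top dish [653.1 171.2  -2. ] 0.7
top dish [ 672.7 -195.5    1.8] 0.66
side dish [660.4 170.9   0. ] 0.57
wrist dish [6.580e+02 1.715e+02 2.000e-01] 0.88
```

View pics/w10.png

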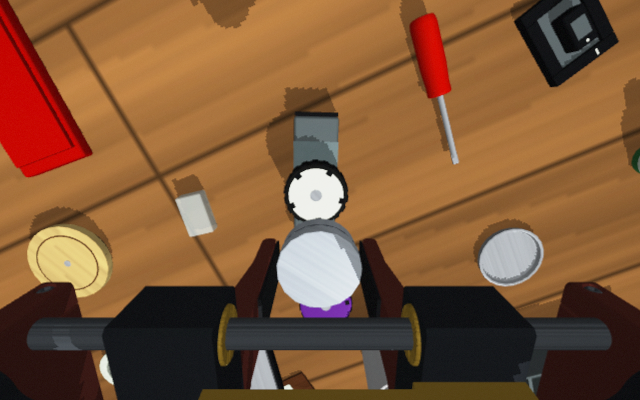

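View pics/t10.png

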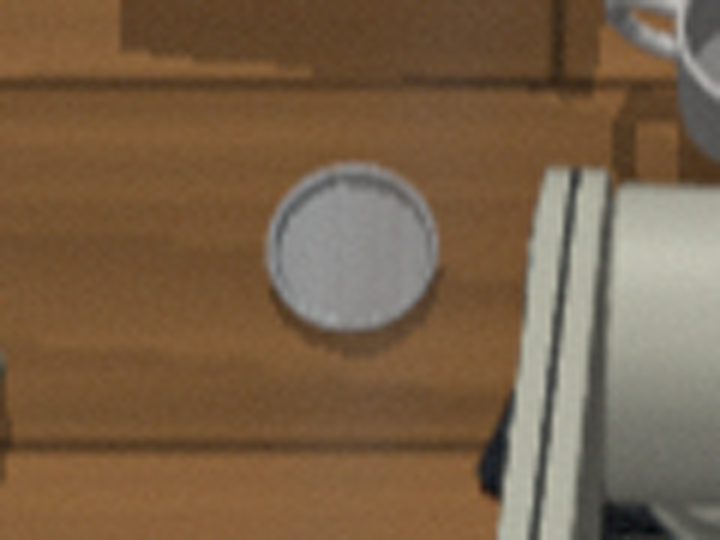

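The tin is held (width 45.2) and the wheel and battery look undisturbed. The dish is at top px (259,151), and I carry the tin there.

Request:
apply_moves([
  [[0.012, 0.012, 0, 0], [0.038, 0.037, 0, 0], [0.07, 0.068, 0, 0], [0.105, 0.102, 0, 0], [0.137, 0.133, 0, 0], [0.162, 0.157, 0, 0], [0.177, 0.171, 0, 0], [0.181, 0.176, 0, 0]],
])

```text
t: 17.25
ee_pos: [657.3, 173.9, 369.5]
orientation: [0.327, 1.546, -0.327]
ft_force: [-0.1, -1.2, -1.1]
width: 45.2
```

Request:
apply_moves([
  [[0, 0, 0, 0], [0, 0, 0, 0], [0, 0, 0, 0]],
])

```text
t: 17.62
ee_pos: [656.1, 171.7, 370.6]
orientation: [0.328, 1.546, -0.328]
ft_force: [0.0, -0.6, -0.8]
width: 45.2
```

Run:
```python
from h import *
print(pose())
im=snap("wrist","w11.png",(240,110,400,310),3)
for d in models.place_of("wrist","dish")[:2]: print(np.round(d["position"],1),round(d["conf"],2))
im=viewer.get_image("top")
circ(im,[(266,247),(440,247),(353,161),(353,332)],(200,110),6,9)
```

```text
(17.625, array([656.11090895, 171.69130804, 370.62831566]), np.float64(66.03039295803748), array([ 0.05, -0.56, -0.77]), 45.219665482980325)
[ 6.582e+02  1.726e+02 -5.000e-01] 0.76
circle [652.6 171.9] r 39.5
```

View pics/w11.png

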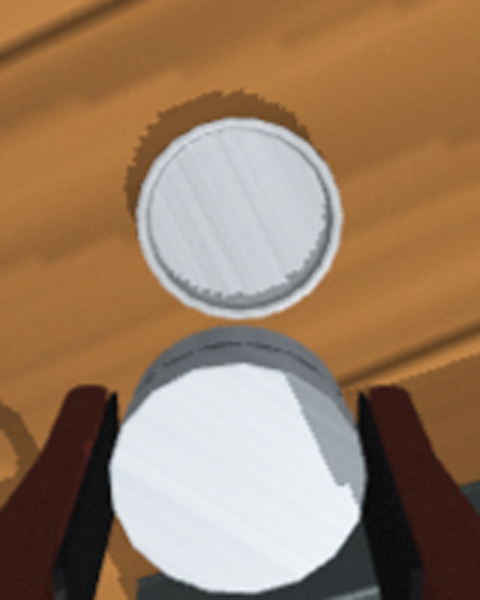

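Run:
```python
from h import *
im=viewer.get_image("wrist"); e=pose()[1]; print(e)
o=(240,110)
circ(im,[(138,217),(342,217),(240,117),(240,318),(165,148),(313,148),(170,290),(310,290)],o,3,9)
circ(im,[(110,475),(365,478),(240,593),(240,364),(145,395),(335,395),(165,565),(320,560)],o,3,e[2]-182-7.5+22)
```

```text
[656.35443553 171.89620797 370.69285771]
circle [654.7 174.4] r 38.4
circle [655.8 172.7] r 22.5
```

Request:
apply_moves([
  [[-0.0005, 0.0005, -0.015, 0], [-0.0009, 0.001, -0.045, 0], [-0.0009, 0.001, -0.08, 0], [-0.0009, 0.001, -0.115, 0], [-0.0009, 0.001, -0.145, 0], [-0.0009, 0.001, -0.163, 0], [-0.0009, 0.001, -0.17, 0], [-0.0009, 0.001, -0.17, 0]],
])

```text
t: 18.82
ee_pos: [655.7, 173.2, 200.5]
orientation: [0.328, 1.546, -0.328]
ft_force: [-1.0, 0.6, -0.5]
width: 45.5
```

Run:
```python
from h import *
print(pose())
im=snap("wrist","w12.png",(220,140,420,300),4)
im=snap("side","s12.png",(150,220,270,310),6)
```

```text
(18.825, array([655.6814821 , 173.2427254 , 200.52630634]), np.float64(66.06082967172543), array([-0.97,  0.64, -0.45]), 45.45002756033107)
```

View pics/w12.png

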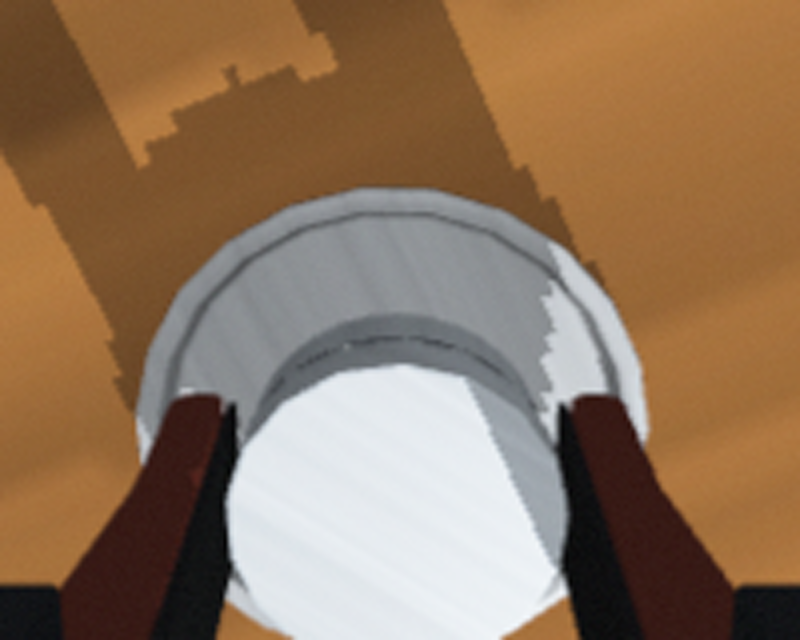

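View pics/s12.png

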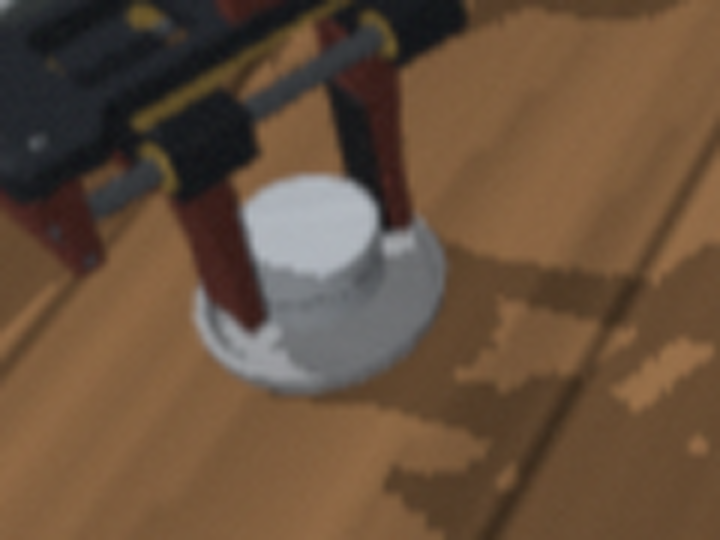

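Run:
```python
from h import *
im=viewer.get_image("wrist"); e=pose()[1]; print(e)
o=(220,140); u=e[2]-189.5
circ(im,[(137,420),(150,360),(190,285),(235,240),(300,205),(390,187),(470,200),(540,235),(590,280),(635,370),(648,425)],o,4,9)
circ(im,[(228,510),(569,510),(255,435),(345,372),(440,367),(525,415),(505,635),(290,635)],o,4,u+22)
circ(im,[(400,314),(300,348),(262,390),(270,375),(500,350),(530,390),(340,326),(460,326)],o,4,u)
```

```text
[656.05988082 173.34230305 201.72732632]
circle [655.1 173.7] r 38.2
circle [656.2 174.2] r 22.5
circle [657.1 173.6] r 22.5
```

Request:
apply_moves([
  [[-0.0007, -0.0001, 0, 0], [-0.0014, -0.0003, -0.002, 0], [-0.0014, -0.0003, -0.004, 0], [-0.0014, -0.0003, -0.0055, 0], [-0.0014, -0.0003, -0.0065, 0], [-0.0014, -0.0003, -0.007, 0], [-0.0014, -0.0003, -0.007, 0]],
])

```text
t: 19.85
ee_pos: [654.1, 172.9, 193.5]
orientation: [0.328, 1.546, -0.328]
ft_force: [-1.3, -0.5, 1.2]
width: 44.9
```

Request:
apply_moves([
  [[0, 0, -0.0003, 0], [0, 0, -0.0006, 0], [0, 0, -0.0006, 0]],
])

```text
t: 20.23
ee_pos: [654.1, 172.9, 193.5]
orientation: [0.328, 1.546, -0.328]
ft_force: [-3.7, -0.7, 6.9]
width: 45.3
```

Request:
apply_moves([
  [[0, 0, 0.0005, 0], [0, 0, 0.0005, 0], [0, 0, 0.0005, 0], [0, 0, 0.0005, 0]],
], gripper=0.06)

```text
t: 20.72
ee_pos: [654.1, 172.9, 193.2]
orientation: [0.328, 1.546, -0.328]
ft_force: [0.1, -0.3, -0.2]
width: 60.2
```

Request:
apply_moves([
  [[0, 0, 0.01, 0], [0, 0, 0.035, 0], [0, 0, 0.075, 0], [0, 0, 0.12, 0], [0, 0, 0.16, 0], [0, 0, 0.177, 0], [0, 0, 0.177, 0]],
])

```text
t: 21.6
ee_pos: [654.2, 172.9, 371.4]
orientation: [0.328, 1.544, -0.327]
ft_force: [0.1, 0.4, -0.7]
width: 59.6
```

Run:
```python
from h import *
print(pose())
im=snap("wrist","w13.png",(240,110,400,310),3)
```

```text
(21.6, array([654.24234575, 172.94801659, 371.4495367 ]), np.float64(66.06300189718543), array([ 0.15,  0.45, -0.66]), 59.63073133276559)
```

View pics/w13.png

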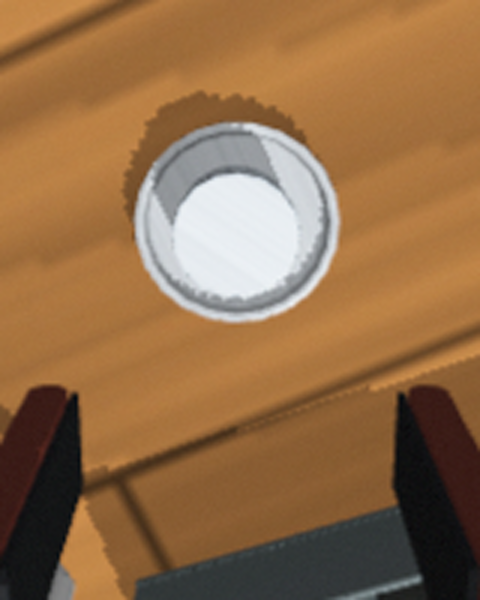

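Run:
```python
from h import *
im=viewer.get_image("wrist"); e=pose()[1]
o=(240,110)
circ(im,[(135,220),(339,222),(237,122),(237,322),(160,153),(312,153),(167,295),(305,295)],o,3,9)
circ(im,[(173,237),(300,237),(237,299),(237,172),(195,190),(280,190),(193,283),(280,283)],o,3,26)
```

```text
circle [652.7 173.7] r 38.4
circle [653.4 173.5] r 23.0
```

The tin is centred in the dish within 0.7 mm and flat. Next comes the wheel.

Request:
apply_moves([
  [[-0.012, -0.012, 0, 0], [-0.038, -0.037, 0, 0], [-0.07, -0.069, 0, 0], [-0.105, -0.103, 0, 0], [-0.137, -0.135, 0, 0], [-0.162, -0.16, 0, 0], [-0.177, -0.174, 0, 0], [-0.1806, -0.178, 0, 0]],
], gripper=0.084)

```text
t: 22.7
ee_pos: [472.7, -5.8, 370.0]
orientation: [0.329, 1.547, -0.329]
ft_force: [-0.0, -0.1, 0.4]
width: 83.9
```

Request:
apply_moves([
  [[0, 0, -0.03, 0], [0, 0, -0.06, 0], [0, 0, -0.07, 0], [0, 0, -0.07, 0], [0, 0, -0.07, 0]],
])

```text
t: 23.32
ee_pos: [474.1, -4.9, 301.1]
orientation: [0.328, 1.544, -0.327]
ft_force: [-0.2, -0.4, 0.1]
width: 83.8
```

Run:
```python
from h import *
print(pose())
im=snap("wrist","w14.png",(220,110,420,270),4)
```

```text
(23.325, array([474.14829821,  -4.93595552, 301.1416902 ]), np.float64(66.07849617321565), array([-0.15, -0.44,  0.12]), 83.76078751659396)
```

View pics/w14.png

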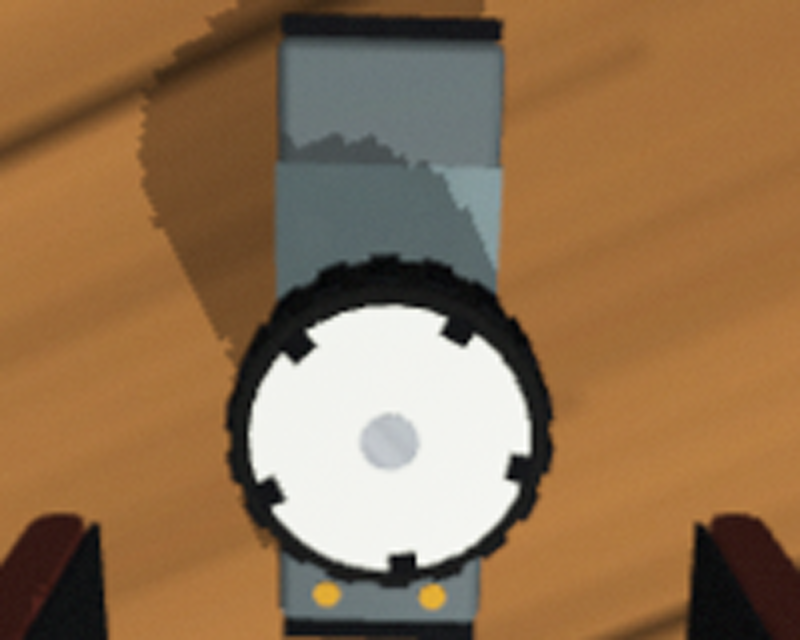

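Run:
```python
from h import *
im=viewer.get_image("wrist"); e=pose()[1]; print(e)
o=(220,110)
print(px2w(im,220+389/4,110+441/4,51).round(1), "mid fingers", px2w(im,220+396.5/4,110+525/4,e[2]-182))
circ(im,[(247,437),(531,437),(389,305),(389,572)],o,4,51)
circ(im,[(228,435),(551,430),(389,255),(389,585),(262,520),(520,525)],o,4,51)
```

```text
[474.00732189  -5.02551845 301.27861426]
[475.2  -6.3  51. ] mid fingers [ 4.64622349e+02 -2.00861490e-01  1.19278614e+02]
circle [475.6  -6.5] r 27.9
circle [472.6  -4.7] r 32.9
```

Request:
apply_moves([
  [[0.0003, -0.0008, -0.012, 0], [0.0006, -0.0017, -0.035, 0], [0.0006, -0.0017, -0.06, 0], [0.0006, -0.0017, -0.078, 0], [0.0006, -0.0017, -0.086, 0], [0.0006, -0.0017, -0.0884, 0], [0.0006, -0.0017, -0.0884, 0]],
])

```text
t: 24.3
ee_pos: [474.3, -6.8, 212.3]
orientation: [0.328, 1.545, -0.328]
ft_force: [0.5, -0.2, -0.5]
width: 84.0
```

Run:
```python
from h import *
print(pose())
im=snap("wrist","w15.png",(220,140,420,300),4)
```

```text
(24.3, array([474.32359584,  -6.80960031, 212.26530517]), np.float64(66.06006831449231), array([ 0.55, -0.19, -0.55]), 83.9648494641352)
```

View pics/w15.png

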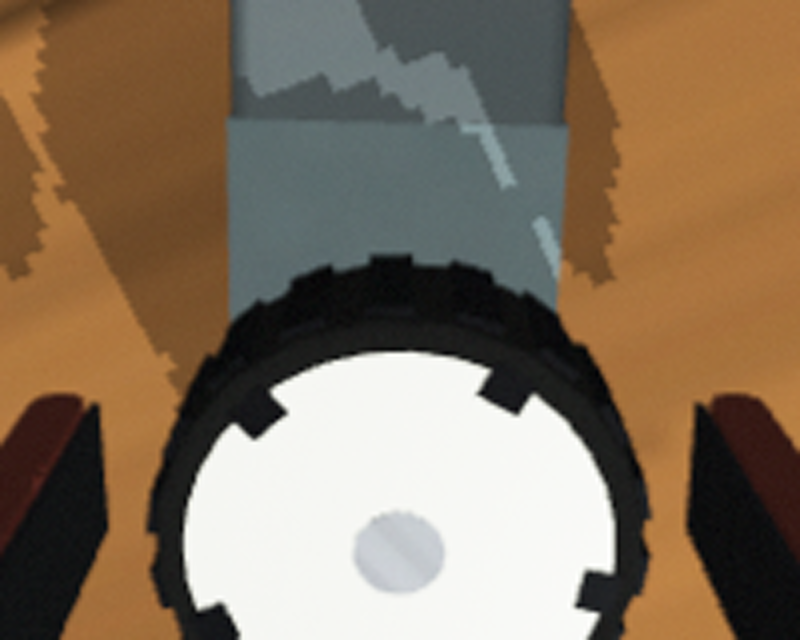

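The wheel is centred between the fingers (hub 399, finger middle 397). Closing and lifting.

Request:
apply_moves([
  [[0, 0, 0, 0], [0, 0, 0, 0], [0, 0, 0, 0], [0, 0, 0, 0]],
], gripper=0.0)

```text
t: 24.85
ee_pos: [474.3, -6.8, 212.3]
orientation: [0.328, 1.545, -0.328]
ft_force: [-1.0, -0.2, 5.5]
width: 63.7
```

Request:
apply_moves([
  [[0, 0, 0.003, 0], [0, 0, 0.012, 0], [0, 0, 0.03, 0], [0, 0, 0.06, 0], [0, 0, 0.09, 0], [0, 0, 0.12, 0], [0, 0, 0.145, 0], [0, 0, 0.158, 0]],
])

```text
t: 25.85
ee_pos: [474.2, -6.8, 371.6]
orientation: [0.328, 1.544, -0.327]
ft_force: [-0.2, 0.2, -1.6]
width: 63.5
```

Run:
```python
from h import *
print(pose())
im=snap("wrist","w16.png")
im=snap("side","s16.png",(240,90,440,250),4)
a=snap("top","t16.png",(390,180,510,270),6)
circ(a,[],(0,0),1,0) if 0 else None
for l in ["turntable"]:
  for c in ["top","side","wrist"]:
    for d in models.place_of(c,l)[:2]: print(c,l,np.round(d["position"],1),round(d["conf"],2))
```

```text
(25.85, array([474.15734179,  -6.80086252, 371.59234741]), np.float64(66.06277221427021), array([-0.19,  0.25, -1.63]), 63.54046483119519)
top turntable [ 443.  -313.2   -1. ] 0.7
side turntable [ 440.5 -314.8    1.7] 0.89
wrist turntable [ 439.7 -312.6   -3.4] 0.85
```

View pics/w16.png

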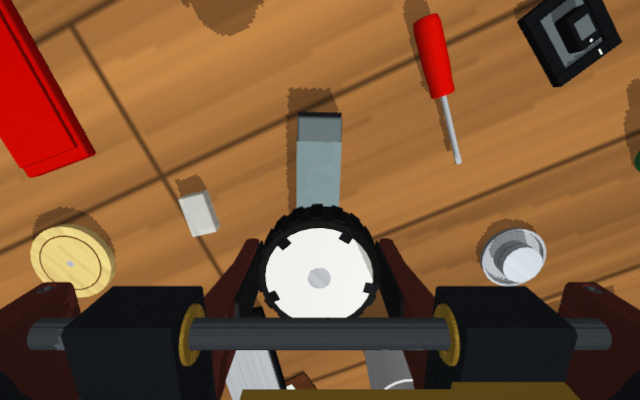

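View pics/t16.png

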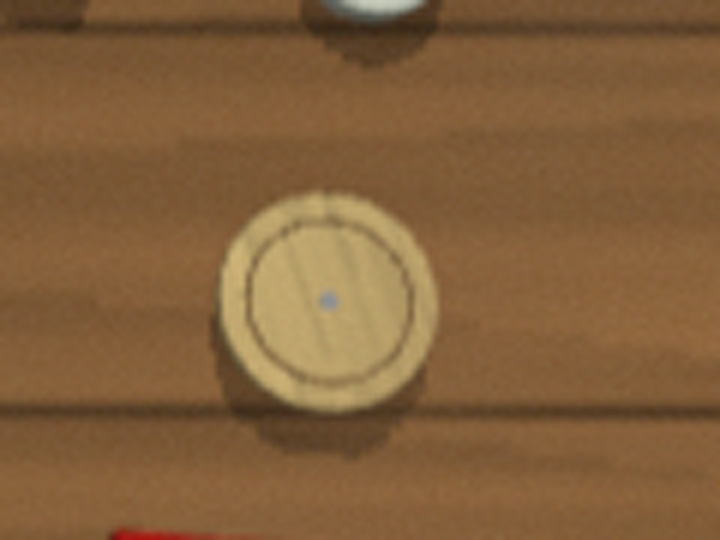

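View pics/s16.png

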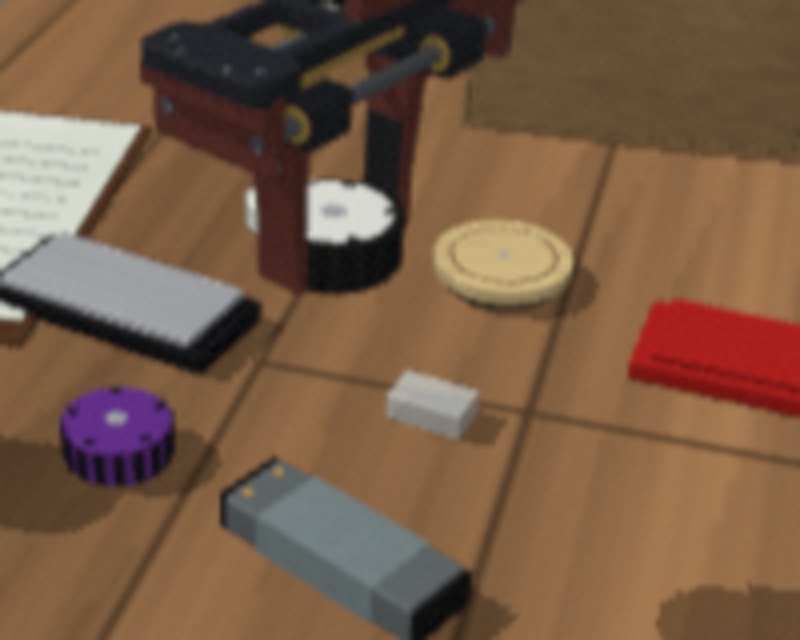

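The wheel is held level and the battery stays put. I carry it to the turntable, hub at top px (445,230).

Request:
apply_moves([
  [[-0.002, -0.02, 0, 0], [-0.007, -0.062, 0, 0], [-0.013, -0.115, 0, 0], [-0.019, -0.17, 0, 0], [-0.025, -0.225, 0, 0], [-0.03, -0.27, 0, 0], [-0.033, -0.298, 0, 0], [-0.033, -0.307, 0, 0]],
])

```text
t: 27.15
ee_pos: [440.7, -315.0, 368.8]
orientation: [0.33, 1.547, -0.329]
ft_force: [-0.5, 0.3, -0.9]
width: 63.6
```

Request:
apply_moves([
  [[0, 0, 0, 0], [0, 0, 0, 0], [0, 0, 0, 0], [0, 0, 0, 0]],
])

```text
t: 27.65
ee_pos: [441.3, -313.2, 370.1]
orientation: [0.327, 1.546, -0.327]
ft_force: [0.1, 0.6, -0.8]
width: 63.7
```

Run:
```python
from h import *
print(pose())
im=snap("wrist","w17.png",(220,110,420,310),3)
for d in models.place_of("wrist","turntable")[:2]: print(np.round(d["position"],1),round(d["conf"],2))
im=viewer.get_image("top")
print(px2w(im,390+328/6,180+300/6,18))
```

```text
(27.65, array([ 441.32807809, -313.15423201,  370.09549751]), np.float64(66.11932286249245), array([ 0.13,  0.62, -0.8 ]), 63.68456242603246)
[ 4.398e+02 -3.137e+02  1.000e-01] 0.91
[ 438.43331295 -314.84727165   18.        ]
```

View pics/w17.png

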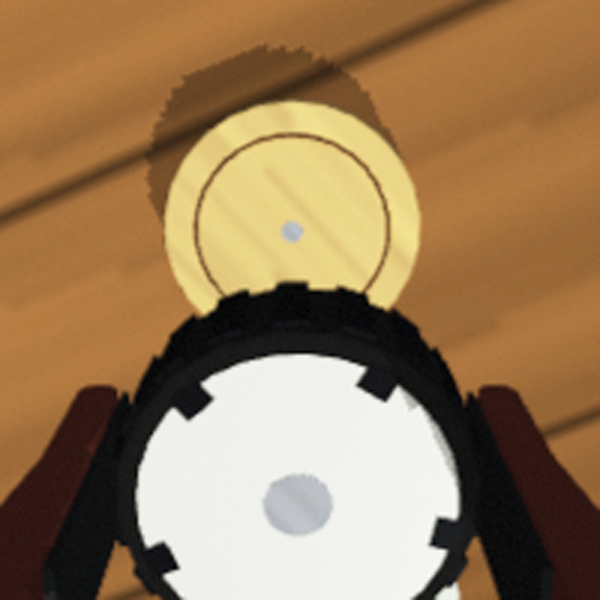

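Run:
```python
from h import *
im=viewer.get_image("wrist"); e=pose()[1]; print(e)
print("tt",px2w(im,220+292/3,110+231/3,18).round(1))
print("wh",px2w(im,220+297.5/3,110+504/3,e[2]-182-5+26).round(1))
circ(im,[(165,230),(420,230),(292,101),(195,310),(395,310),(210,135),(375,135)],(220,110),3,18)
```

```text
[ 441.18691433 -313.62141483  370.04958363]
tt [ 440.  -314.3   18. ]
wh [ 441.7 -313.3  209. ]
circle [ 441.4 -314.4] r 47.1
```

Request:
apply_moves([
  [[-0.0005, -0.0003, -0.015, 0], [-0.0009, -0.0006, -0.045, 0], [-0.0009, -0.0006, -0.08, 0], [-0.0009, -0.0006, -0.115, 0], [-0.0009, -0.0006, -0.14, 0], [-0.0009, -0.0006, -0.154, 0], [-0.0009, -0.0006, -0.159, 0], [-0.0009, -0.0006, -0.159, 0]],
])

```text
t: 28.85
ee_pos: [440.3, -314.5, 211.1]
orientation: [0.328, 1.546, -0.328]
ft_force: [0.6, 0.2, -0.3]
width: 63.6
```

Run:
```python
from h import *
print(pose())
im=snap("wrist","w18.png",(220,140,420,300),4)
im=snap("side","s18.png",(310,120,430,210),6)
```

```text
(28.85, array([ 440.33300532, -314.49061385,  211.10905989]), np.float64(66.06045477990453), array([ 0.58,  0.19, -0.33]), 63.62945708284791)
```

View pics/w18.png

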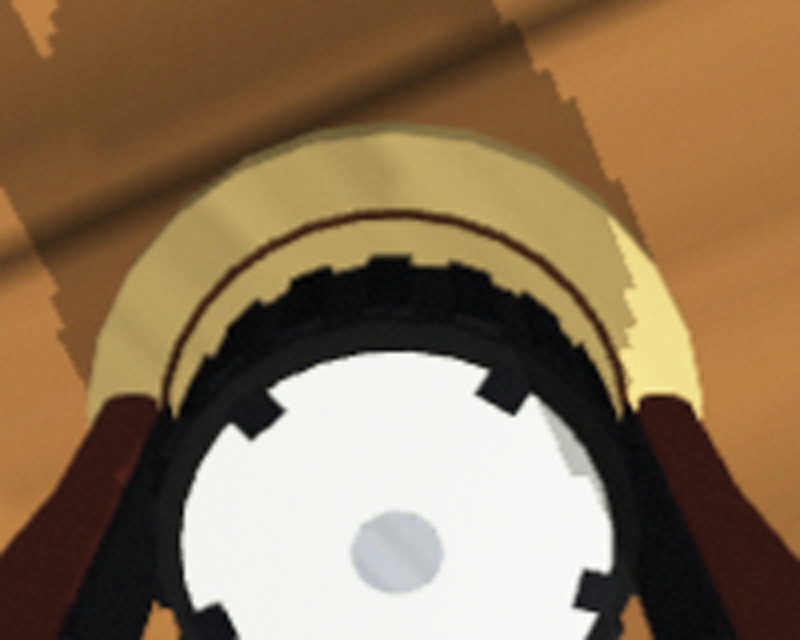

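View pics/s18.png

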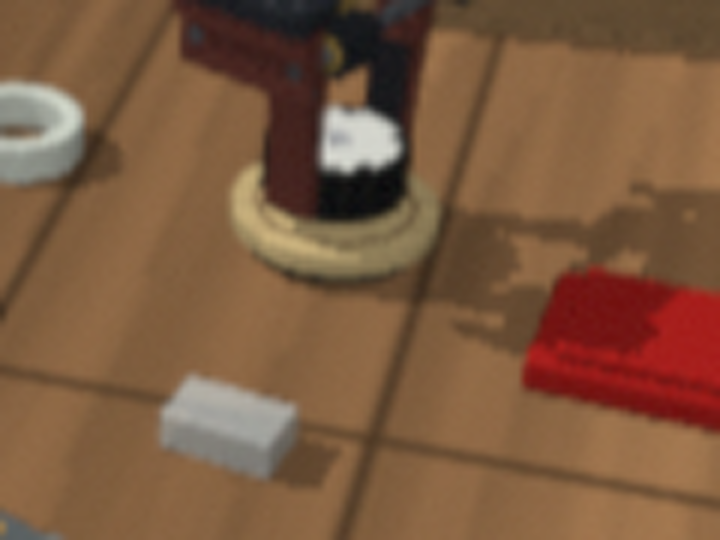

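Run:
```python
from h import *
im=viewer.get_image("wrist"); e=pose()[1]; print(e)
o=(220,140); e2=211.0
print("wh",px2w(im,220+397/4,140+551/4,e2-187+26).round(1))
print("wh bottom edge",px2w(im,220+390/4,140+258/4,e2-187).round(1))
circ(im,[(95,380),(150,255),(200,205),(300,145),(395,127),(480,138),(560,175),(640,245),(680,310),(700,380)],o,4,18)
circ(im,[(165,390),(180,345),(240,270),(310,228),(395,213),(480,228),(555,270),(610,345),(623,380)],o,4,18)
circ(im,[(165,410),(225,330),(290,272),(390,256),(490,270),(560,315),(605,370)],o,4,e2-187)
circ(im,[(183,540),(612,540),(397,352),(240,425),(545,415)],o,4,e2-161)
```

```text
[ 440.53429639 -314.62389365  211.84899465]
wh [ 441.4 -314.6   50. ]
wh bottom edge [ 412.4 -302.8   24. ]
circle [ 439.3 -313.3] r 45.8
circle [ 440.7 -314.5] r 35.6
circle [ 444.3 -316. ] r 35.1
circle [ 442.1 -314.8] r 27.3
```

Request:
apply_moves([
  [[-0.0004, 0.0001, 0, 0], [-0.0008, 0.0002, -0.002, 0], [-0.0008, 0.0002, -0.0035, 0], [-0.0008, 0.0002, -0.005, 0], [-0.0008, 0.0002, -0.0058, 0], [-0.0008, 0.0002, -0.0061, 0], [-0.0008, 0.0002, -0.0061, 0]],
])

```text
t: 29.88
ee_pos: [439.4, -314.1, 205.3]
orientation: [0.328, 1.546, -0.328]
ft_force: [-1.7, 1.3, 5.7]
width: 63.5
```

Request:
apply_moves([
  [[0, 0, 0, 0], [0, 0, 0.0003, 0], [0, 0, 0.0003, 0], [0, 0, 0.0003, 0], [0, 0, 0.0003, 0]],
], gripper=0.08)

```text
t: 30.5
ee_pos: [439.4, -314.2, 205.1]
orientation: [0.328, 1.546, -0.328]
ft_force: [-0.3, 0.7, 0.0]
width: 79.8
```

Request:
apply_moves([
  [[0, 0, 0.01, 0], [0, 0, 0.035, 0], [0, 0, 0.075, 0], [0, 0, 0.12, 0], [0, 0, 0.15, 0], [0, 0, 0.165, 0], [0, 0, 0.165, 0]],
])

```text
t: 31.38
ee_pos: [439.5, -314.2, 371.0]
orientation: [0.327, 1.544, -0.328]
ft_force: [-0.7, 0.1, -0.6]
width: 79.8
```

Run:
```python
from h import *
print(pose())
im=snap("wrist","w19.png",(220,110,420,310),3)
```

```text
(31.375, array([ 439.48464052, -314.22870379,  371.00586936]), np.float64(66.06307724723027), array([-0.69,  0.07, -0.61]), 79.83690920648792)
```

View pics/w19.png

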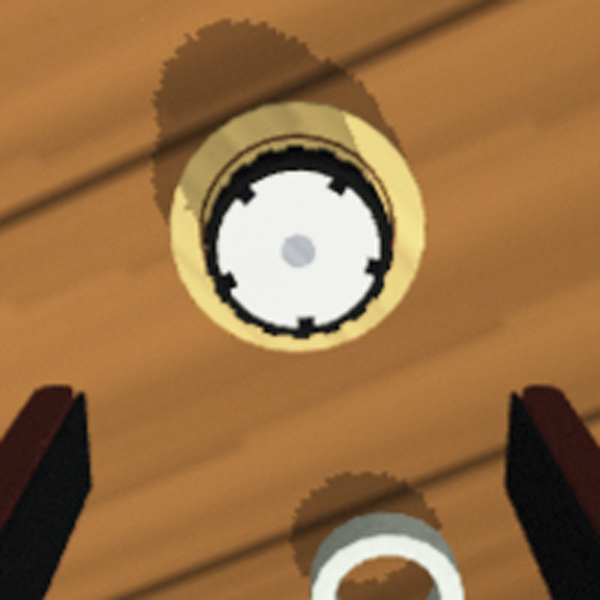

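Run:
```python
from h import *
im=viewer.get_image("wrist"); e=pose()[1]
o=(220,110)
circ(im,[(171,230),(425,230),(298,101),(298,352),(200,150),(395,150),(205,322),(390,322)],o,3,18)
circ(im,[(216,250),(382,250),(298,170),(298,329)],o,3,44)
print(px2w(im,220+298/3,110+251/3,44).round(1))
```

```text
circle [ 440.1 -313.4] r 47.2
circle [ 439.6 -312.8] r 28.0
[ 439.3 -313.    44. ]
```

The wheel is flat on the turntable, within 0.9 mm of centre. Now back to the battery.

Request:
apply_moves([
  [[0.002, 0.02, 0, 0], [0.006, 0.062, 0, 0], [0.01, 0.115, 0, 0], [0.015, 0.17, 0, 0], [0.02, 0.225, 0, 0], [0.024, 0.275, 0, 0], [0.026, 0.303, 0, 0], [0.026, 0.312, 0, 0]],
], gripper=0.07)

```text
t: 32.48
ee_pos: [464.7, -0.1, 369.3]
orientation: [0.325, 1.548, -0.326]
ft_force: [0.5, -0.9, 0.5]
width: 70.0
```

Request:
apply_moves([
  [[0, 0, 0, 0], [0, 0, 0, 0], [0, 0, 0, 0]],
])

```text
t: 32.85
ee_pos: [465.4, -3.0, 370.1]
orientation: [0.329, 1.546, -0.329]
ft_force: [-0.4, -0.0, 0.1]
width: 69.9
```

Run:
```python
from h import *
print(pose())
im=snap("wrist","w20.png",(220,90,420,290),3)
for d in models.place_of("wrist","battery")[:2]: print(np.round(d["position"],1),round(d["conf"],2))
```

```text
(32.85, array([465.39398964,  -3.04188972, 370.08943371]), np.float64(65.97531510983632), array([-0.39, -0.03,  0.07]), 69.922666849056)
[ 4.618e+02 -9.700e+00 -4.000e-01] 0.85
```

View pics/w20.png

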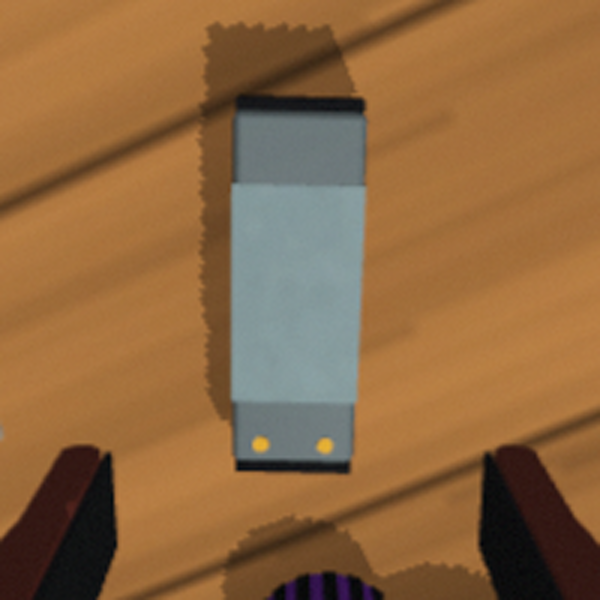

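Run:
```python
from h import *
im=viewer.get_image("wrist"); e=pose()[1]; print(e)
o=(220,90)
quad(im,[(236,97),(365,98),(350,472),(235,470)],o,3,25)
quad(im,[(236,112),(364,114),(352,462),(235,460)],o,3,25)
```

```text
[465.44580698  -2.76655582 370.18590285]
c [464.7  -2.2] updown (137.3, 154.8) left (43.6, -114.7)
c [465.2  -2.3] updown (128.1, 155.0) left (43.8, -115.0)
```

Request:
apply_moves([
  [[-0.0005, -0.0002, -0.015, -0.012], [-0.0005, -0.0002, -0.045, -0.015], [-0.0005, -0.0002, -0.085, -0.015], [-0.0005, -0.0002, -0.125, -0.015], [-0.0005, -0.0002, -0.155, -0.015], [-0.0005, -0.0002, -0.174, -0.015], [-0.0005, -0.0002, -0.182, -0.015], [-0.0005, -0.0002, -0.184, -0.015]],
])

```text
t: 34.0
ee_pos: [464.7, -2.4, 185.6]
orientation: [0.34, 1.545, -0.34]
ft_force: [0.3, -0.5, -0.6]
width: 70.4
```

Run:
```python
from h import *
print(pose())
im=snap("wrist","w21.png",(220,140,420,300),4)
```

```text
(34.0, array([464.71624239,  -2.42930291, 185.61413534]), np.float64(65.18910209487434), array([ 0.31, -0.53, -0.62]), 70.38616684355249)
```

View pics/w21.png

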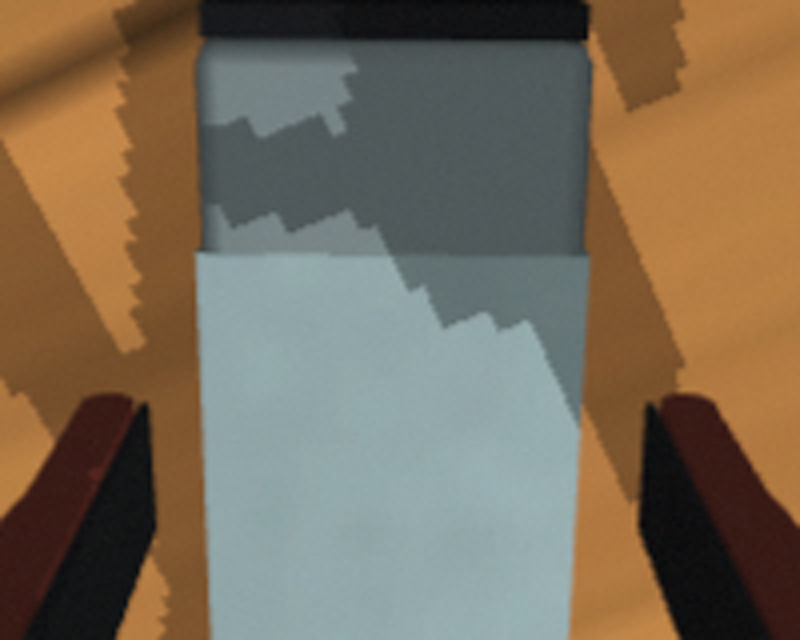

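The battery lies straight between the fingers (edges 204 and 579). I shift 0.8 mm and close.

Request:
apply_moves([
  [[-0.0003, -0.0007, 0, 0], [-0.0003, -0.0007, 0, 0]],
])

```text
t: 34.3
ee_pos: [464.9, -3.2, 186.8]
orientation: [0.34, 1.543, -0.339]
ft_force: [-0.3, 0.7, 0.3]
width: 70.1
```

Request:
apply_moves([
  [[0, 0, 0, 0], [0, 0, 0, 0], [0, 0, 0, 0], [0, 0, 0, 0], [0, 0, 0, 0]],
], gripper=0.0)

```text
t: 34.92
ee_pos: [464.7, -3.1, 186.3]
orientation: [0.339, 1.544, -0.339]
ft_force: [-0.3, -0.8, 4.7]
width: 45.8
```

Request:
apply_moves([
  [[0, 0, 0.003, 0], [0, 0, 0.012, 0], [0, 0, 0.03, 0], [0, 0, 0.06, 0], [0, 0, 0.095, 0], [0, 0, 0.13, 0], [0, 0, 0.16, 0], [0, 0, 0.18, 0]],
])

```text
t: 35.92
ee_pos: [464.4, -3.1, 368.0]
orientation: [0.34, 1.542, -0.339]
ft_force: [0.5, 0.1, -3.2]
width: 45.9
```

Run:
```python
from h import *
print(pose())
im=snap("wrist","w22.png")
a=snap("top","t22.png",(340,100,460,190),6)
for l in ["scale"]:
  for c in ["top","side","wrist"]:
    for d in models.place_of(c,l)[:3]: print(c,l,np.round(d["position"],1),round(d["conf"],2))
```

```text
(35.925, array([464.36050323,  -3.06394712, 367.99810315]), np.float64(65.20450822427898), array([ 0.47,  0.14, -3.22]), 45.89499237587154)
top scale [ 668.3 -197.3   -1.1] 0.82
side scale [ 253.5 -249.1    3. ] 0.96
side scale [ 668.2 -193.9    4.2] 0.73
side scale [659.5 168.9   6.3] 0.2
wrist scale [ 668.9 -196.4    3.1] 0.71
wrist scale [ 253.8 -247.5    2.8] 0.56
```

View pics/w22.png

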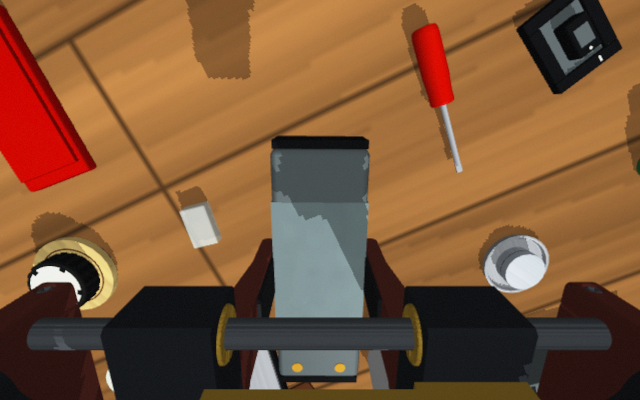

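View pics/t22.png

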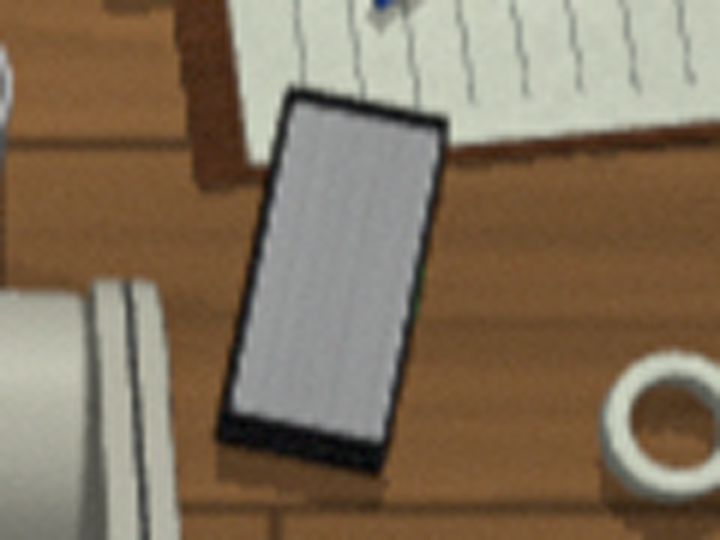

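Run:
```python
from h import *
im=viewer.get_image("top")
quad(im,[(293,103),(438,127),(385,440),(233,415)],(340,100),6,22)
im=snap("side","s22.png",(220,130,320,200),8)
print(pose())
```

```text
c [ 666. -196.] updown (147.8, -11.4) left (66.5, 80.3)
(36.275, array([464.16145536,  -3.0619016 , 365.14373683]), np.float64(65.20479108246995), array([-0.2 , -0.17, -3.22]), 45.656988067950266)
```

View pics/s22.png

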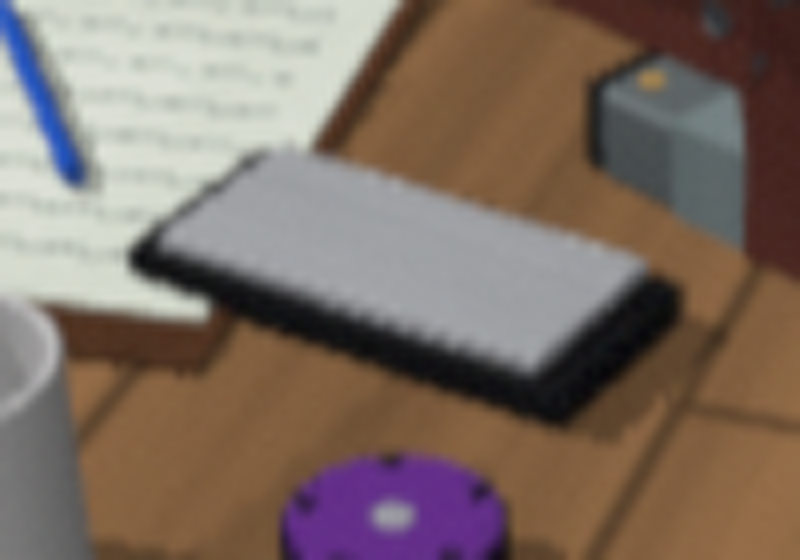

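Request:
apply_moves([
  [[0.012, -0.003, 0.001, 0.02], [0.04, -0.011, 0.003, 0.06], [0.08, -0.023, 0.004, 0.11], [0.12, -0.035, 0.004, 0.16], [0.16, -0.047, 0.004, 0.2], [0.195, -0.057, 0.004, 0.235], [0.218, -0.063, 0.004, 0.25], [0.225, -0.065, 0.004, 0.25]],
])

```text
t: 37.28
ee_pos: [691.0, -68.7, 368.9]
orientation: [0.144, 1.567, -0.144]
ft_force: [-0.6, 0.3, -3.4]
width: 45.8
```

Request:
apply_moves([
  [[0, 0, 0, 0], [0, 0, 0, 0], [0, 0, 0, 0]],
])

```text
t: 37.65
ee_pos: [689.1, -67.8, 370.3]
orientation: [0.143, 1.566, -0.143]
ft_force: [-0.0, 0.2, -3.4]
width: 45.7
```

Run:
```python
from h import *
print(pose())
im=snap("wrist","w23.png")
im=snap("wrist","w23b.png",(130,80,290,280),3)
```

```text
(37.65, array([689.06511421, -67.83796316, 370.30141673]), np.float64(79.53849763936027), array([-0.04,  0.18, -3.37]), 45.72880960154224)
```

View pics/w23.png

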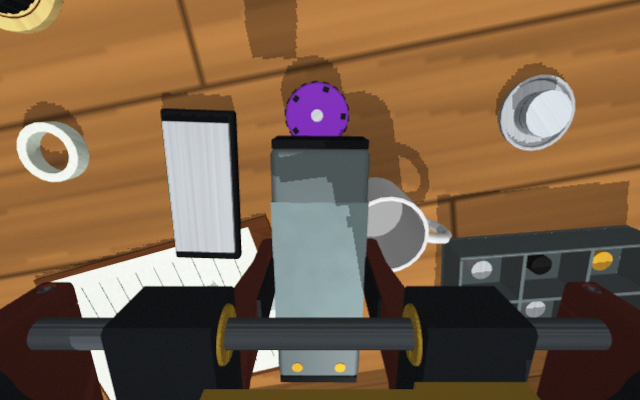

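View pics/w23b.png

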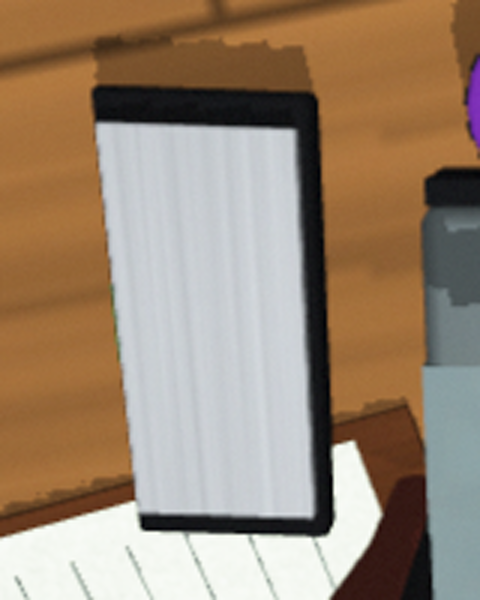

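Run:
```python
from h import *
im=viewer.get_image("wrist"); e=pose(); print(e[1:3])
quad(im,[(97,122),(297,128),(315,519),(140,513)],(130,80),3,22)
snap("wrist","w24.png",(250,120,390,220),5); snap("wrist","w24b.png",(250,320,390,400),5)
zt=370.2-161.2
quad(im,[(272,138),(368,138),(356,381),(280,381)],(0,0),1,zt)
```

```text
(array([689.34633875, -67.93752858, 370.48496305]), np.float64(79.53515568140362))
c [ 669.  -193.7] updown (145.9, 167.6) left (67.5, -102.3)
c [688.2 -67.1] updown (137.1, 169.2) left (43.3, -100.5)
```

View pics/w24.png

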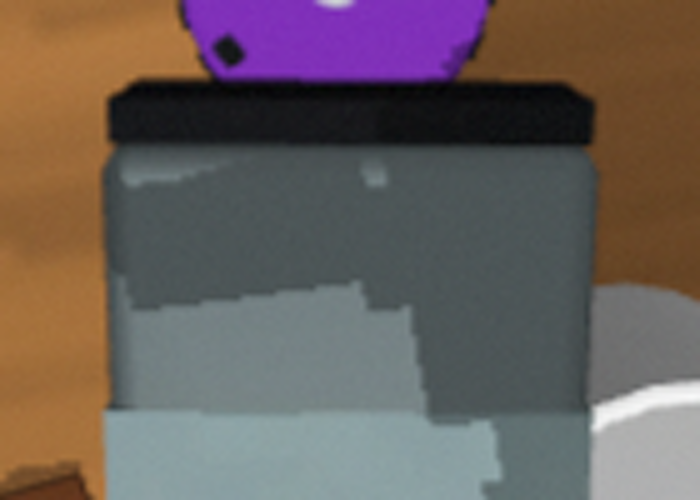

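View pics/w24b.png

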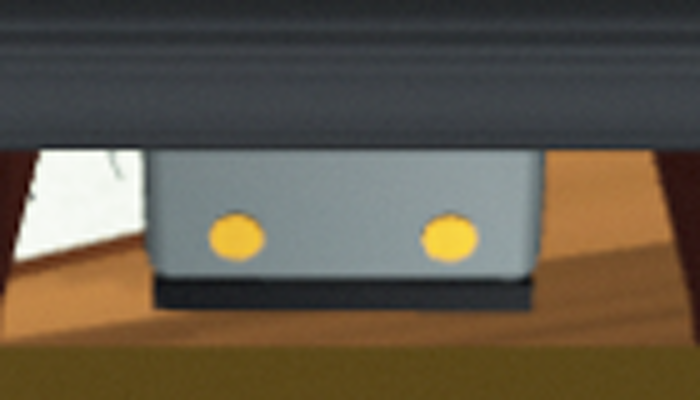

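Run:
```python
from h import *
def rect(im,roi,z,lo,smax=40):
    x0,y0,x1,y1=roi; c=im["color"][y0:y1,x0:x1]
    s=6; c=cv2.resize(c,None,fx=s,fy=s,interpolation=cv2.INTER_CUBIC).astype(int)
    m=((c.min(2)>lo)&(c.max(2)-c.min(2)<smax)).astype(np.uint8)
    m=cv2.morphologyEx(m,cv2.MORPH_OPEN,np.ones((25,25)))
    n,l,st,_=cv2.connectedComponentsWithStats(m); 
    for k in np.argsort(-st[1:,4])[:2]+1:
        cn=max(cv2.findContours((l==k).astype(np.uint8),0,cv2.CHAIN_APPROX_NONE)[0],key=len)[:,0,:]
        P=np.array([px2w(im,x0+(u+.5)/s-.5,y0+(v+.5)/s-.5,z)[:2] for u,v in cn[::5]],np.float32)
        print(st[k,:4]//s+[x0,y0,0,0],cv2.minAreaRect(P))
im=viewer.get_image("wrist")
rect(im,(150,90,270,270),22,140)
im=viewer.get_image("top")
rect(im,(360,105,430,190),22,110,25)
```

```text
[150 120 106 149] ((678.1983642578125, -203.22128295898438), (126.95549774169922, 169.65354919433594), 79.54396057128906)
[360 105  70  85] ((662.2864379882812, -192.83718872070312), (189.18711853027344, 238.65174865722656), 89.1705322265625)
[407 122   4   5] ((723.8339233398438, -233.52525329589844), (12.538607597351074, 14.030132293701172), 88.06880950927734)
```

Run:
```python
from h import *
im=viewer.get_image("wrist")
c=im["color"].astype(int); g=c.mean(2)
# right long edge: bright->dark; left edge: bright -> wood/dark (use saturation/brightness)
sat=c.max(2)-c.min(2)
L=[];Rr=[]
for v in range(126,248,4):
    row=np.where((g[v]>120)&(sat[v]<30),1,0)
    # start from center column of platform and go out
    uc=int(np.interp(v,[121,253],[196,206])); 
    l=uc
    while row[l]: l-=1
    r=uc
    while row[r]: r+=1
    # subpixel right
    th=100
    Rr.append((r-1+(g[v,r-1]-th)/(g[v,r-1]-g[v,r]),v)); 
    d=30; L.append((l+(sat[v,l]-d)/(sat[v,l]-sat[v,l+1]) if sat[v,l]>d else l+.5,v))
for nm,A in (("L",L),("R",Rr)):
    P=np.array([px2w(im,u,v,22)[:2] for u,v in A],np.float32)
    vx,vy,x,y=cv2.fitLine(P,cv2.DIST_HUBER,0,.1,.1).ravel(); 
    if vx<0: vx,vy=-vx,-vy
    print(nm,np.degrees(np.arctan2(vy,vx)).round(2),x.round(1),y.round(1), np.abs((P-[x,y])@[-vy,vx]).max().round(2))
    n=np.array([-vy,vx]); print("  offset",(np.array([x,y])@n).round(2))
```

```text
L -12.42 658.8 -227.4 0.43
  offset -80.43
R -12.3 674.8 -160.8 0.22
  offset -13.35
```

Request:
apply_moves([
  [[-0.001, -0.008, 0, -0.01], [-0.004, -0.026, 0, -0.02], [-0.008, -0.05, 0, -0.03], [-0.012, -0.076, 0, -0.03], [-0.016, -0.1, 0, -0.03], [-0.019, -0.118, 0, -0.03], [-0.0202, -0.126, 0, -0.03], [-0.0202, -0.127, 0, -0.03]],
])

```text
t: 39.05
ee_pos: [669.3, -195.5, 370.1]
orientation: [0.168, 1.564, -0.167]
ft_force: [0.4, 1.1, -4.2]
width: 45.9
```

Request:
apply_moves([
  [[0, 0, -0.01, 0], [0, 0, -0.03, 0], [0, 0, -0.06, 0], [0, 0, -0.09, 0], [0, 0, -0.115, 0], [0, 0, -0.13, 0], [0, 0, -0.138, 0], [0, 0, -0.138, 0]],
])

```text
t: 40.05
ee_pos: [669.4, -194.9, 231.8]
orientation: [0.167, 1.565, -0.167]
ft_force: [0.3, -0.1, -2.7]
width: 46.1
```

Run:
```python
from h import *
print(pose())
im=snap("wrist","w25.png")
im=snap("wrist","w25b.png",(230,70,410,210),4)
im=snap("side","s25.png",(210,100,330,200),6)
```

```text
(40.05, array([ 669.44749656, -194.93391807,  231.78747649]), np.float64(77.81911581668824), array([ 0.3 , -0.1 , -2.69]), 46.068711021998425)
```

View pics/w25.png

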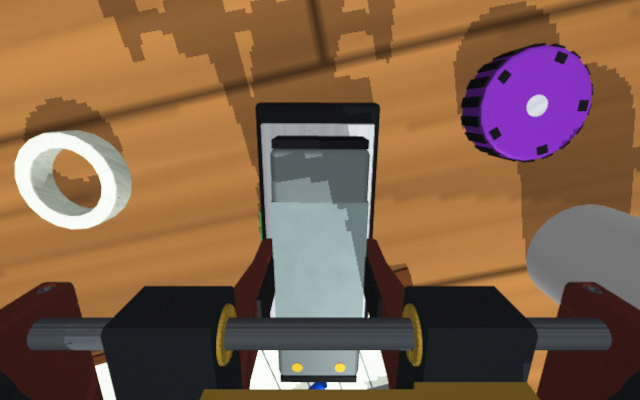

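View pics/w25b.png

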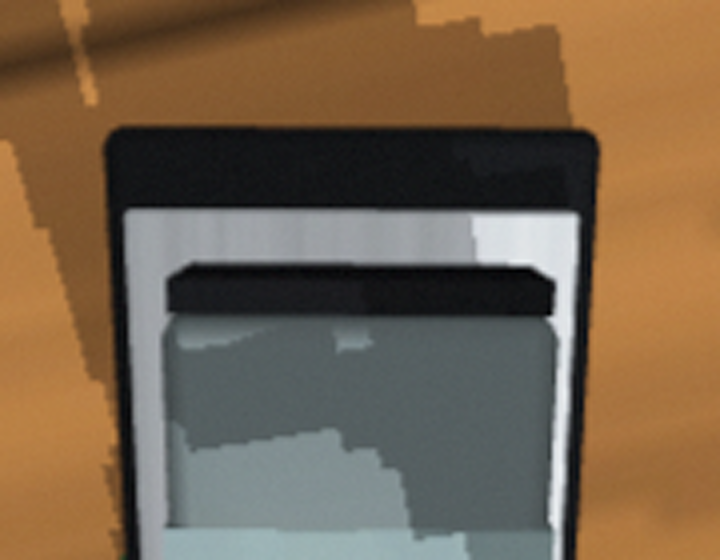

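View pics/s25.png

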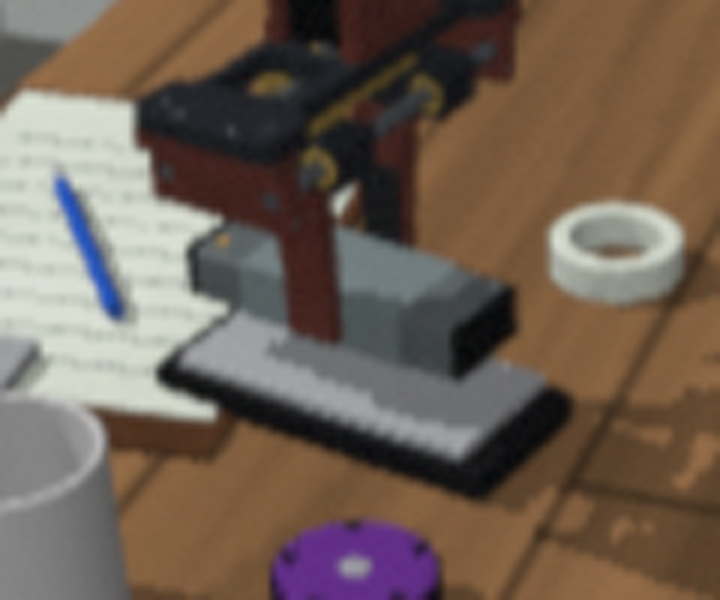

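Run:
```python
from h import *
im=viewer.get_image("wrist"); t,e,y,f,w=pose(); print(e,y)
T=np.array([669.43,-195.1]); a=np.radians(y-90); ax=np.array([np.cos(a),np.sin(a)]); n=np.array([-ax[1],ax[0]])
def loc(u,v,z):
    p=px2w(im,230+u/4,70+v/4,z)[:2]-T; return (p@ax).round(1),(p@n).round(1)
print("plat end",loc(124,211,22),loc(580,212,22))
print("plat lower",loc(139,500,22),loc(566,500,22))
print("batt bottom edge",loc(188,265,46),loc(532,265,46))
print("batt top edge",loc(168,282,71),loc(555,282,71))
print("batt top far",loc(500,0,71))
def locf(u,v,z):
    p=px2w(im,u,v,z)[:2]-T; return (p@ax).round(1),(p@n).round(1)
print("far end",locf(280.5,381.5,71),locf(356,381.5,71))
```

```text
[ 669.8067994  -195.22287749  233.2311259 ] 77.80642872340248
plat end (np.float64(-73.6), np.float64(-33.9)) (np.float64(-73.5), np.float64(33.8))
plat lower (np.float64(-29.1), np.float64(-33.9)) (np.float64(-29.1), np.float64(34.0))
batt bottom edge (np.float64(-67.7), np.float64(-21.6)) (np.float64(-67.7), np.float64(23.7))
batt top edge (np.float64(-67.8), np.float64(-20.6)) (np.float64(-67.9), np.float64(22.8))
batt top far (np.float64(-97.1), np.float64(15.6))
far end (np.float64(69.3), np.float64(-21.6)) (np.float64(69.3), np.float64(22.0))
```

Against the platform, the battery is about 1.2 mm off lengthwise and 0.9 mm crosswise, with no visible angle error. I correct that and lower.

Request:
apply_moves([
  [[-0.0007, -0.0003, -0.004, 0], [-0.0014, -0.0006, -0.01, 0], [-0.0014, -0.0006, -0.015, 0], [-0.0014, -0.0006, -0.019, 0], [-0.0014, -0.0006, -0.0215, 0], [-0.0014, -0.0006, -0.023, 0], [-0.0014, -0.0006, -0.0238, 0], [-0.0014, -0.0006, -0.0238, 0]],
])

```text
t: 41.25
ee_pos: [668.1, -195.7, 208.5]
orientation: [0.167, 1.564, -0.167]
ft_force: [0.1, 0.1, -3.6]
width: 46.1
```

Request:
apply_moves([
  [[0, 0, -0.0003, 0], [0, 0, -0.0005, 0], [0, 0, -0.0005, 0], [0, 0, -0.0005, 0]],
])

```text
t: 41.75
ee_pos: [668.1, -195.7, 208.3]
orientation: [0.167, 1.564, -0.167]
ft_force: [-2.3, 1.1, 4.2]
width: 45.7
```

Request:
apply_moves([
  [[0, 0, -0.0002, 0], [0, 0, 0, 0], [0, 0, 0, 0], [0, 0, 0, 0], [0, 0, 0, 0]],
], gripper=0.062)

```text
t: 42.38
ee_pos: [668.0, -195.7, 207.8]
orientation: [0.167, 1.564, -0.167]
ft_force: [-0.1, 0.2, -0.2]
width: 62.3
```

Request:
apply_moves([
  [[0, 0, 0.01, 0], [0, 0, 0.035, 0], [0, 0, 0.075, 0], [0, 0, 0.12, 0], [0, 0, 0.15, 0], [0, 0, 0.165, 0], [0, 0, 0.165, 0]],
])

```text
t: 43.25
ee_pos: [668.1, -195.7, 373.9]
orientation: [0.167, 1.562, -0.167]
ft_force: [-0.6, -0.7, -0.8]
width: 62.0
```

Run:
```python
from h import *
print(pose())
im=snap("wrist","w26.png",(220,90,420,290),3)
im=snap("side","s26.png",(210,100,330,200),6)
```

```text
(43.25, array([ 668.12611351, -195.71545109,  373.92532466]), np.float64(77.8064636894459), array([-0.65, -0.66, -0.77]), 62.028476021238916)
```

View pics/w26.png

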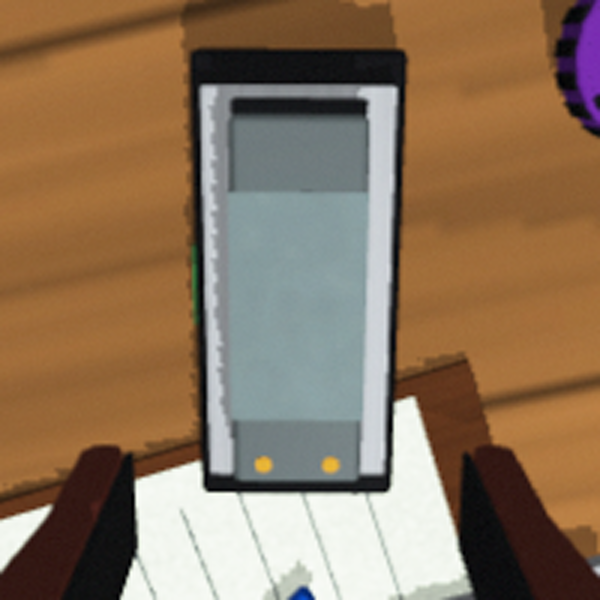

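View pics/s26.png

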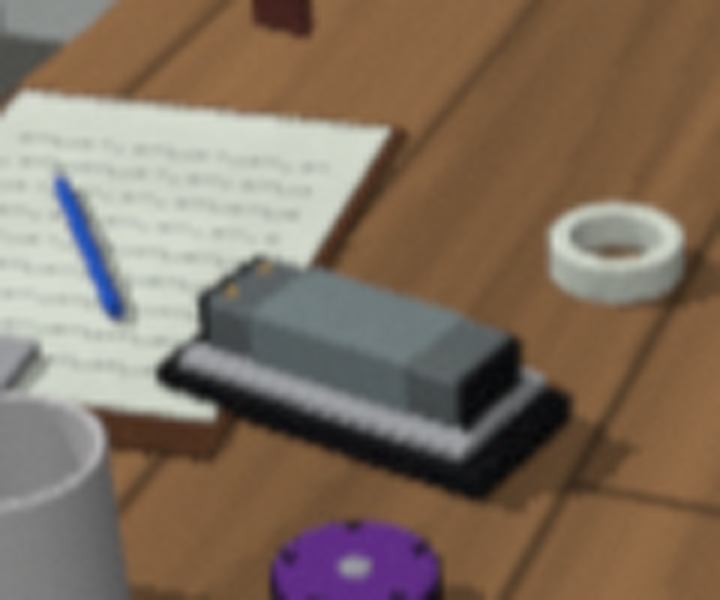

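Run:
```python
from h import *
im=snap("wrist","w27.png",(280,110,360,260),4)
o=(220,90)
quad(im,[(200,85),(399,86),(384,474),(211,475)],o,3,22)
quad(im,[(232,99),(367,100),(359,482),(235,481)],o,3,47)
```

```text
c [ 666.3 -193.8] updown (144.6, 167.6) left (67.2, -102.1)
c [ 663.8 -193.4] updown (132.1, 167.5) left (43.5, -102.6)
```

View pics/w27.png

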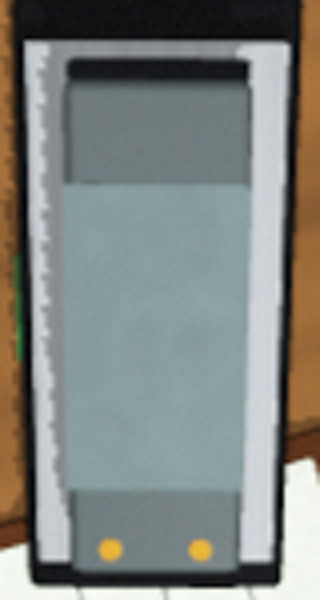

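Run:
```python
from h import *
im=viewer.get_image("wrist")
def C(p): return [(280+u/4,110+v/4) for u,v in p]
quad(im,C([(69,82),(250,82),(238,571),(72,571)]),(0,0),1,47)
quad(im,C([(66,59),(250,59),(238,590),(72,590)]),(0,0),1,47)
quad(im,C([(25,41),(292,41),(272,563),(38,563)]),(0,0),1,22)
```

```text
c [ 667.9 -194.4] updown (127.7, 167.4) left (43.8, -102.2)
c [ 668.1 -194.6] updown (138.6, 167.6) left (44.2, -102.2)
c [ 668.3 -194.5] updown (145.9, 167.5) left (68.0, -102.2)
```

Run:
```python
from h import *
im=snap("side","s28.png"); im=snap("top","t28.png")
a=cv2.imread("pics/side0.png").astype(int);b=cv2.imread("pics/s28.png").astype(int)
for n,r in dict(mug=(183,160,235,218),driver=(275,265,360,302)).items():
    print(n,np.abs(a-b)[r[1]:r[3],r[0]:r[2]].mean().round(2))
for c in ("top","side"):
  for l in ["mug","screwdriver","transponder","tin","wheel","battery"]:
    for d in models.place_of(c,l)[:2]: print(c,l,np.round(d["position"]),round(d["conf"],2))
```

```text
mug 2.49
driver 2.15
top mug [734.  -8.  -1.] 0.9
top transponder [433. 284.   5.] 0.63
top tin [659. 168.   8.] 0.8
top tin [435. 283.   6.] 0.69
top wheel [615. -59.   1.] 0.72
side mug [729. -12.   4.] 0.62
side mug [ 668. -194.    2.] 0.4
side screwdriver [442. 149.   0.] 0.94
side screwdriver [659. 169.   6.] 0.32
side transponder [432. 282.   9.] 0.95
side wheel [619. -57.  -0.] 0.79
side wheel [ 443. -317.   17.] 0.71
side battery [ 672. -195.   24.] 0.62
```

View pics/s28.png

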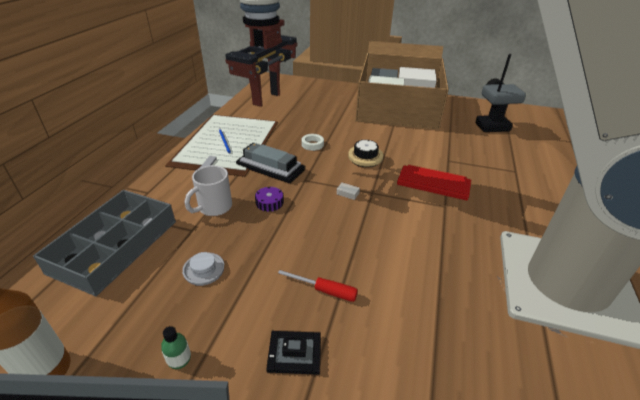

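The final side view shows every part on its place: transponder in the dock (294,347), tin in the dish (203,268), wheel on the turntable (366,152) and battery on the scale (270,160). The mug and screwdriver have not moved, and the gripper is clear. I hand the job in.

Run:
```python
from workcell import workorder
print(workorder.close_job())
```

```text
the job is handed in; nothing more can be done
None
```

I took the stack apart in order, set each part down under light contact (up to about 9 N at the wrist), and handed the job in at about 44 s. No verdict was reported.

My last wrist-camera checks showed these distances from each place's centre:

| Part | Place | Off centre | Notes |
|---|---|---|---|
| Transponder | dock pocket | under 1 mm | within 1° of the pocket's axis |
| Tin | dish | about 0.7 mm | flat |
| Wheel | turntable | about 0.9 mm | flat |
| Battery | scale platform | about 0.5 mm | angle matches the platform |

In the final pictures the mug and screwdriver are unmoved and the gripper is clear of everything.

Some measurements disagreed along the way:
- **Top camera:** it read about 1–3 mm away from the wrist camera, and 1–2° different on the scale's angle. I used mainly the wrist readings, because they agreed with the fingers.
- **First battery fit:** my first check on the scale read 2.5 mm off, because the battery's black end merged with the black base. The closer crop corrected it.
- **Detectors:** the networks sometimes confused look-alikes, such as the purple wheel and the red scale. I ruled those out by eye.

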